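Fetch the key out of the clamping block's slot with the sprung tongs

TASK

A flat steel key has been left at the bottom of the narrow slot in the clamping block, one end overhanging the chip groove. Using only the sprung tongs from the wooden stand (do not touch the key with your fingers), press the overhanging end so that the key tips up and stands in the groove, squeeze the tongs shut on it, lift it out and set it down in the aluminium tray still held in the tongs, not dropped. Then put the tongs back upright in their stand and leave the bottle, chuck key and caliper where they are.

Things in the scene. Friction and masses are not known exactly. Their poses are not given: they have to be found in the camera images.
- key: the flat steel key, 28 x 13 x 6 mm (x, y, z), about 18 g, origin at its centre. At the start it lies flat on the ledge in the block's slot, x axis along the block's x, and overhangs the ledge's edge by 11 to 12 mm on the +x side (over the groove)
- key_end (a point): middle of the key's end that overhangs at first (14 mm from its centre along +x). Some 1 N on this end tips the key over the ledge's edge; past about 40 degrees it stays up by itself, this end down in the groove, the key leaning on the edge at 50 to 75 degrees with its upper end 12 to 18 mm above the ledge, and can be squeezed upright
- block: the fixed dark steel clamping block, 127 x 70 mm over its bolted flanges, 49 mm high, z up; origin on its underside, below the ledge's edge. In its top opens an upright-walled slot, x = -19 to +16 mm, y = -8 to +8 mm: too narrow for fingers. From x = -19 to 0 its floor is a ledge at z = 19 mm (30 mm deep), from 0 to +16 the chip groove
- ledge_edge (a point): middle of the ledge's edge at the groove, on the ledge's surface, 19 mm above the block's underside; axes as the block's
- groove (a point): centre of the chip groove's floor, 8 mm above the block's underside (11 mm below the ledge); the groove is 16 mm long (x) and 16 mm wide (y)
- tongs: sprung parallel tongs, 108 mm tall, about 65 g, tips down in the stand; origin midway between the tips at their lower end, z up. Two legs apart along y slide straight together when squeezed. Released, the tips' inner faces are 20 mm apart; each tip is 3 mm thick (26 mm over both; 6 mm when shut), 8 mm wide along x, straight up to z = 50 mm. The slim head (16 x 12 mm) reaches z = 108 mm
- tongs_pads (a point): where to grip the tongs, 66 mm above the tips, midway between the ribbed pads (z = 50 to 82 mm, 16 mm wide along x, flat outer faces). Squeeze along y: 36 mm over the pads when released, 16 mm with the tips shut; pads and tips close alike. Spring on each leg: 3 N plus 0.5 N per mm the leg moves. Held 1 to 3 mm closed, the tongs are carried safely with tips open
- stand: the fixed wooden tongs stand, 60 x 80 x 40 mm; origin at the centre of its underside. A slot 14 mm (x) by 34 mm (y) opens at its top and is 34 mm deep (its floor is 6 mm above the table); the tongs stand in it on their tips, closing along the stand's y (either way round)
- tray: the fixed open aluminium parts tray, 110 x 130 mm, rim 18 mm high, walls and floor about 4 mm; origin at the centre of its underside
- bottle: a clear plastic bottle, 52 mm across and 130 mm tall, upright; origin at the centre of its underside. Bystander
- chuck_key: a steel T-handled chuck key lying flat, 107 mm long, cross bar 100 mm; origin at the middle of the cross bar, shaft along +x. Bystander
- caliper: a steel caliper lying flat, 200 mm long along y, about 6 mm thick; origin at the middle of its beam. Bystander
Not all that is in view belongs to the job. What is meant by the stand is not turquoise, and is the larger of those in its own colour.

How it is judged:
By the outcome, as a careful person would: the job done as asked, in the order asked, and still so for the second after the job is handed in, with the robot touching nothing.
It also fails if it takes over 70 s, if anything falls off the work surface, if the arm or the gripper's body presses on something with over 40 N, if the wrist force passes 120 N, or if a joint passes its speed limit or range.

ROBOT

A 6-joint arm with a two-finger parallel gripper is mounted at the origin on the work surface. World frame = base frame: x ahead of the robot, y to its left, z up, the work surface at z = 0. Lengths are in mm, angles in degrees, forces in N, time in s.
With the tool pointing down it reaches from about 300 to 850 mm from the base axis. Payload 4.2 kg.
Tool frame: the origin (TCP) lies at the very end of the fingers, on their centre line; the grasp point (between the pads) lies 19 mm behind it (env.grip_depth is the distance from the TCP to the grasp point, in mm); y points along the fingers, z is the direction in which the jaws open and shut, and the axes are right-handed (so a half turn about y gives the same grasp; the last joint's range is limited). The gripper opens to 91 mm and grips with 3 to 60 N. Pads are 32 mm wide; open, the fingers measure 118 mm over their backs; the gripper's body (76 mm by 178 mm) begins 60 mm behind the grasp point.
Start: joints at [66.463, 18.312, 89.639, -0, 72.044, -1.146], TCP at [219.039, 531.667, 174.376] pointing down, gripper open.
Joint ranges: [-177.97, 177.97], [-48.28, 115.42], [12.27, 149.76], [-77.06, 257.06], [2.81, 150.46], [-146.56, 146.56]. Speed limits (degrees/s): [147.25, 147.25, 180, 180, 180, 180].

INTERFACE

Orientations are given as [roll, pitch, yaw] about the fixed x, y, z axes, in that order (R = Rz(yaw) Ry(pitch) Rx(roll)).
In Python, from workcell import state, imaging, job, env gives the robot as it stands.
- The arm moves only by the shell command python3 -m pendant 'ROWS' [FORCE]. ROWS is JSON, a list of rows, each an object with "delta_pos": the shift along the tool's x, y, z in cm, a list of three; "twist": the turn, a rotation vector about the tool's x, y, z in degrees, a list of three; "grip": the opening in per cent of the stroke, from 0 (shut) to 100 (fully open). In form: [{"delta_pos": [tx, ty, tz], "twist": [wx, wy, wz], "grip": grip}, ...]. A call has exactly 5 rows; each row is the pose to reach, as a shift and turn from the pose commanded when the call began, along the tool's axes at that moment; what a row does not reach only later rows make up. A row lasts 1/10 s, in which the tool goes at most 50 mm and 8.59 degrees, less where a joint would pass 70% of its speed; a pose out of reach is approached as far as the arm can. A call with a gripper value outside its range is refused whole. The fingers move at their own pace and stop on an object; FORCE is the grip in N (left out, the last holds). Time passes only in rows, so rows that repeat a pose let the fingers close, or fill a call up. It gives the time, the measured TCP pose, the force and the opening at its end, in the units of the state.
- state(): the state, without advancing time (a new reading comes with each control period).
- imaging.grab_frame(name): name is "scene" or "side" or "wrist"; returns (picture, depth): 420x560x3 uint8, red, green, blue; 420x560 float32, mm along the optical axis (not along the pixel's ray), 0 where there is no reading.
- imaging.camera_info(name): a dict with "fx", "fy", "cx", "cy" (pixels), "R" (3x3) and "t" (3): a world point X has camera coordinates R X + t. Camera axes: x right, y down, z forward; pixel columns grow to the right and rows downward; lengths in mm; the calibration is good to about 2 mm. A picture is of the moment at which its call begins: read the wrist's pose just before it. camera_info takes no time and is no camera call; for the wrist camera it gives the pose at the moment of the call.
- job.job_done(): hands the job in, once; it reports no verdict.
The state is a dict: "time_s": time; "qpos": joint angles; "qvel": joint speeds; "effort": joint torques, N m; "ee_pos": TCP position; "ee_rot": TCP orientation; "force": force on the tool from outside, world axes, zero at the start; "torque": the same for the moment, N m; "gripper_width": finger opening in mm.
Only numpy, scipy, OpenCV 4.12 (cv2) and the standard library are available. Lean on these libraries where they do the work, as an engineer would, in place of code of your own. Each camera call takes 0.05 s, during which the arm holds its last target.

## Working session

There is one attempt and no reset: what is moved stays moved. The work goes in short steps, Python scripts to look and compute and a shell command to move; the robot and the scene stay as the last step left them, time stands still between calls to the robot, and variables do not carry over. Pictures are saved under pics/ and viewed, and the job is handed in when it is done.

```bash
mkdir -p pics; ls; cat > h.py <<'E'
import numpy as np, cv2
from workcell import state, imaging, job, env
from scipy.spatial.transform import Rotation as Ro
def grab(n,fn=None):
    info=imaging.camera_info(n)
    p,d=imaging.grab_frame(n)
    if fn: cv2.imwrite('pics/'+fn+'.png',p[:,:,::-1]); np.savez('pics/'+fn+'.npz',p=p,d=d,**{k:info[k] for k in info})
    return p,d,info
def load(fn):
    z=np.load('pics/'+fn+'.npz'); return z['p'],z['d'],z
def pts(d,i):
    h,w=d.shape; u,v=np.meshgrid(np.arange(w),np.arange(h))
    c=np.stack([(u-i['cx'])/i['fx']*d,(v-i['cy'])/i['fy']*d,d],-1)
    return (c-np.array(i['t']))@np.array(i['R'])
def ray(u,v,z,i):
    R=np.array(i['R']);C=-R.T@np.array(i['t'])
    r=R.T@np.array([(u-i['cx'])/i['fx'],(v-i['cy'])/i['fy'],1.]); return C+r*(z-C[2])/r[2]
def proj(X,i):
    c=np.array(i['R'])@np.array(X)+np.array(i['t']); return c[0]/c[2]*i['fx']+i['cx'],c[1]/c[2]*i['fy']+i['cy']
E
python3 - <<'E'
from h import *
s=state(); print(s)
for n in ('scene','side','wrist'):
    p,d,i=grab(n,n+'0'); R=np.array(i['R']); print(n,-R.T@np.array(i['t']),R[2],i['fx'])
E
```

```text
pics
{'time_s': 0.0, 'qpos': array([ 6.64612941e+01,  1.83513279e+01,  8.97057902e+01, -9.08019533e-04,
        7.20436880e+01, -1.14590778e+00]), 'qvel': array([ 0.15982515,  0.04554334, -0.10045075,  0.03318896,  0.11238785,
       -0.07825711]), 'effort': array([ 6.42352443e-04, -4.12470782e+01, -2.31976497e+01,  7.27433665e-02,
        4.58260160e-02, -1.38695286e-04]), 'ee_pos': array([218.82523908, 531.11661128, 173.52765503]), 'ee_rot': array([-9.01008032e+01,  1.15284676e-03, -2.23925185e+01]), 'force': array([-1.03102107,  0.73255989,  0.32617168]), 'torque': array([-0.02413809, -0.0272884 ,  0.01120257]), 'gripper_width': 91.1798115448368}
scene [1081.14381069   66.73970946  814.41634554] [-0.5418939   0.00804961 -0.84040836] 425.2196091253436
side [ -46.61933536 -555.16722535  599.88158071] [ 0.63524206  0.59674316 -0.49027046] 523.7112460270806
wrist [144.48323373 562.7509029  384.04084962] [ 0.26075135 -0.10851923 -0.9592874 ] 291.1207898518409
```

View pics/scene0.png

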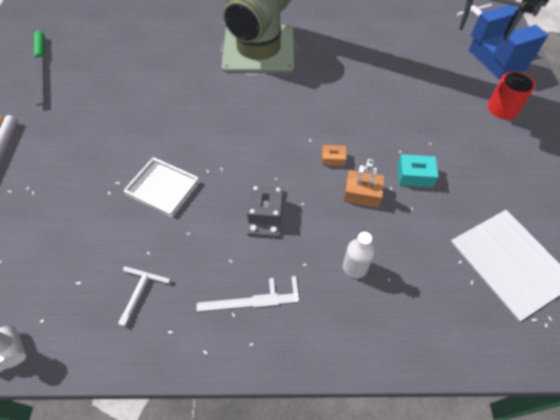

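View pics/side0.png

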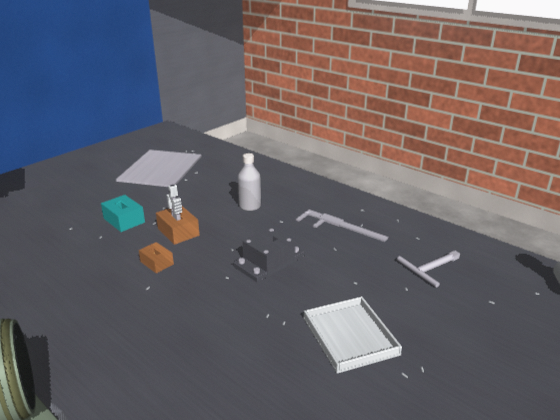

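View pics/wrist0.png

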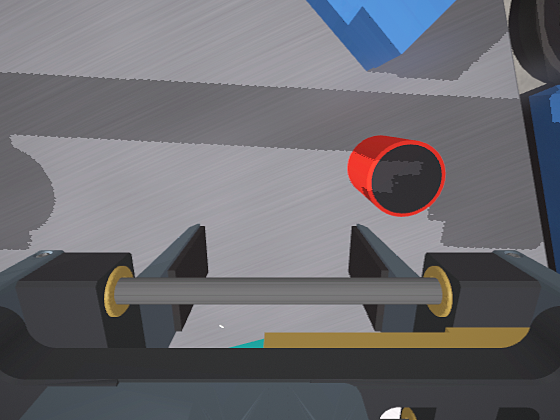

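Scene candidates for the stand are the small orange block at (334,156), the larger orange one with tongs at (365,188), and the turquoise one at (418,171). The larger orange one matches the description. I'll check it in a close crop.

```bash
python3 - <<'E'
from h import *
p,d,i=load('scene0')
a=cv2.resize(p[130:250,300:445],None,fx=4,fy=4,interpolation=cv2.INTER_CUBIC)
cv2.imwrite('pics/c1.png',a[:,:,::-1])
b=cv2.resize(p[175:245,235:300],None,fx=8,fy=8,interpolation=cv2.INTER_CUBIC)
cv2.imwrite('pics/c2.png',np.clip(b[:,:,::-1].astype(float)*1.8,0,255).astype(np.uint8))
P=pts(d,i)
hsv=cv2.cvtColor(p,cv2.COLOR_RGB2HSV)
m=((hsv[...,0]<20)&(hsv[...,1]>120)).astype(np.uint8)
n,l,st,c=cv2.connectedComponentsWithStats(m)
for k in range(1,n):
    if st[k,4]>100:
        q=P[(l==k)]; q=q[np.isfinite(q).all(1)]
        print(c[k],st[k],'zmax',np.percentile(q[:,2],[5,50,90,98]))
        t=q[abs(q[:,2]-np.percentile(q[:,2],90))<4]; print(cv2.minAreaRect(t[:,:2].astype(np.float32)),len(t))
for nm,(r0,r1,c0,c1),z0,z1 in (('block',(180,240,240,295),45,54),('tray',(150,225,115,210),14,22)):
    q=P[r0:r1,c0:c1].reshape(-1,3); print(nm,np.percentile(q[:,2],[2,25,50,75,98]))
    t=q[(q[:,2]>z0)&(q[:,2]<z1)]; print(cv2.minAreaRect(t[:,:2].astype(np.float32)),len(t), t.mean(0))
E
```

```text
[507.21761658 100.73367876] [488  78  47  41 965] zmax [ 7.01522496 50.80117463 86.73654596 91.07731416]
((269.5332946777344, 654.285888671875), (78.12735748291016, 43.907535552978516), 75.4775161743164) 119
[333.65679012 154.97530864] [323 146  23  19 405] zmax [ 6.64292812 27.02909871 29.60134585 30.77748664]
((423.36553955078125, 192.59695434570312), (52.74070358276367, 41.23143005371094), 86.53125) 256
[363.50841751 189.66105499] [346 171  37  35 891] zmax [ 8.06665647 39.22133682 41.9040871  43.1022441 ]
((526.2452392578125, 252.9670867919922), (77.9087142944336, 59.407413482666016), 77.48251342773438) 533
block [-1.86686588  0.73840238  6.82852018 47.65767153 51.78092714]
((573.3627319335938, 31.575138092041016), (70.1608657836914, 77.34496307373047), 85.8318099975586) 888 [575.60162772  31.67097562  49.59650173]
tray [-1.69551548  0.59796528  2.03806439  4.71658418 18.98803162]
((506.9341125488281, -209.38937377929688), (132.8369903564453, 111.90548706054688), 61.74881362915039) 412 [ 510.25449673 -209.16184391   17.84842454]
```

```bash
python3 - <<'E'
from h import *
p,d,i=load('side0')
a=cv2.resize(p[165:285,90:310],None,fx=3.6,fy=3.6,interpolation=cv2.INTER_CUBIC)
cv2.imwrite('pics/c3.png',np.clip(a[:,:,::-1].astype(float)*1.6,0,255).astype(np.uint8))
E
```

```text
(no output)
```

View pics/c1.png

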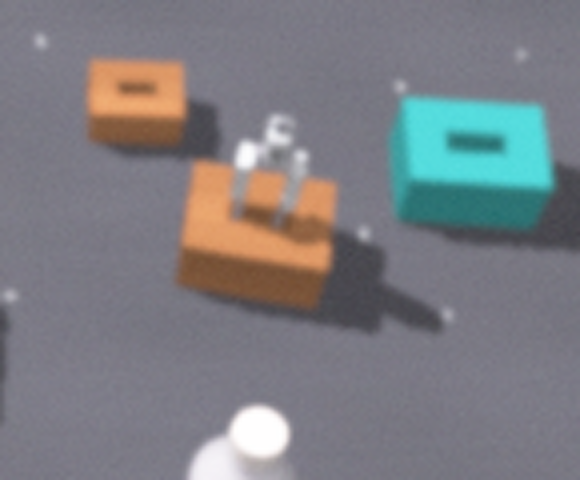

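View pics/c2.png

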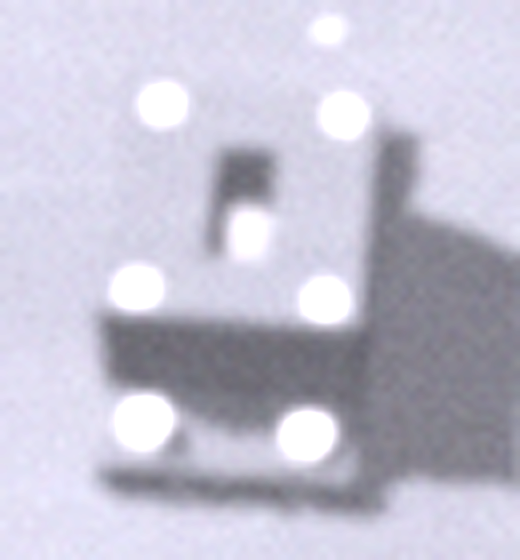

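View pics/c3.png

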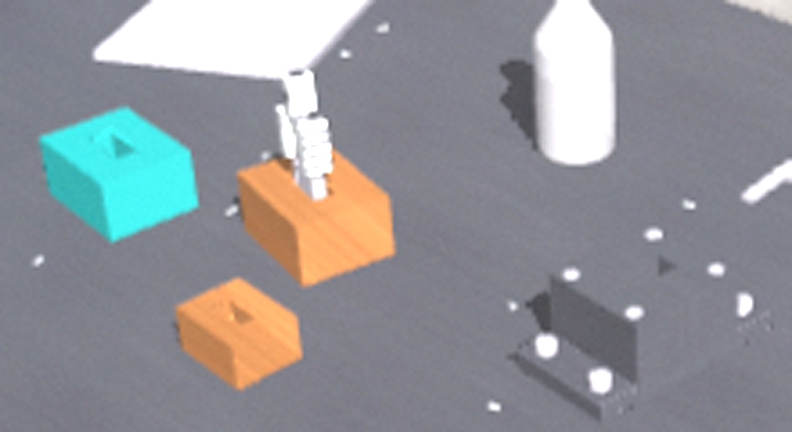

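The crop shows the tongs standing in the larger orange stand, at about (269,170) in the crop. So that stand is confirmed at around (527,253). The block's slot is near (573,31), with the bright key inside it at (248,230) in its crop. Next I'll add a helper that works out moves, then go for a close wrist view of the tongs.

```bash
cat >> h.py <<'E'
def plan(x,y,z,yaw):
    s=state(); R=Ro.from_euler('xyz',s['ee_rot'],degrees=True)
    dp=R.inv().apply(np.array([x,y,z])-s['ee_pos'])/10
    Rt=Ro.from_euler('xyz',[-90,0,yaw],degrees=True)
    tw=np.degrees((R.inv()*Rt).as_rotvec())
    print('t',round(s['time_s'],2),'pos',s['ee_pos'].round(1),'rot',s['ee_rot'].round(2),'w',round(s['gripper_width'],1),'F',s['force'].round(1))
    print('delta_pos cm',dp.round(2),'twist',tw.round(2))
E
python3 - <<'E'
from h import *
plan(468,266,200,-12.5)
p,d,i=load('wrist0'); print(proj([219,531.5,174],i))
P=pts(load('scene0')[1],load('scene0')[2]); print('bottle cap',P[240,364])
E
```

```text
t 0.15 pos [218.9 531.3 173.7] rot [-90.07   0.   -22.39] w 91.1 F [-0.9 -0.1 -0. ]
delta_pos cm [ 33.14  -2.61 -15.04] twist [ 0.07 -9.89 -0.01]
(np.float64(277.45704297438067), np.float64(228.0373952178667))
bottle cap [715.66725252 216.79649211 128.7698399 ]
```

```bash
python3 -m pendant '[{"delta_pos":[4.5,-0.5,-2.0],"twist":[0,-2,0],"grip":100},{"delta_pos":[9,-1,-4],"twist":[0,-4,0],"grip":100},{"delta_pos":[13.5,-1.5,-6],"twist":[0,-6,0],"grip":100},{"delta_pos":[18,-2,-8],"twist":[0,-8,0],"grip":100},{"delta_pos":[22.5,-2.6,-10],"twist":[0,-9.9,0],"grip":100}]' 30
python3 - <<'E'
from h import *
plan(468,266,200,-12.5)
E
```

```text
time_s: 0.65
ee_pos: [389.8, 351.8, 200.3]
ee_rot: [-90.0, 0.0, -12.4]
force: [0.6, 0.7, 0.1]
gripper_width: 91.4
t 0.65 pos [389.8 351.8 200.3] rot [-9.002e+01  2.000e-02 -1.239e+01] w 91.4 F [0.6 0.7 0.1]
delta_pos cm [ 9.48  0.03 -6.7 ] twist [ 0.02  0.11 -0.02]
```

```bash
python3 -m pendant '[{"delta_pos":[4,0,-2.8],"twist":[0,0.1,0],"grip":100},{"delta_pos":[8,0,-5.6],"twist":[0,0.1,0],"grip":100},{"delta_pos":[9.5,0,-6.7],"twist":[0,0.1,0],"grip":100},{"delta_pos":[9.5,0,-6.7],"twist":[0,0.1,0],"grip":100},{"delta_pos":[9.5,0,-6.7],"twist":[0,0.1,0],"grip":100}]'
python3 - <<'E'
from h import *
plan(468,266,200,-12.5)
p,d,i=grab('wrist','w1')
E
```

```text
time_s: 1.15
ee_pos: [466.9, 267.5, 200.0]
ee_rot: [-90.0, 0.1, -12.6]
force: [-0.8, 0.5, -0.5]
gripper_width: 90.9
t 1.15 pos [466.9 267.5 200. ] rot [-9.000e+01  7.000e-02 -1.265e+01] w 90.9 F [-0.8  0.5 -0.5]
delta_pos cm [ 0.14  0.   -0.13] twist [-0.   -0.15 -0.07]
```

View pics/w1.png

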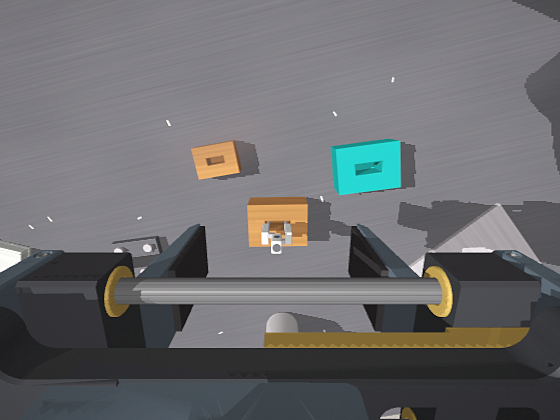

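The wrist view shows the stand at (278,222) with the tongs' head at (276,246). The small orange stand is at (216,160) and the turquoise one at (367,166). Now measuring.

```bash
python3 - <<'E'
from h import *
p,d,i=load('w1'); P=pts(d,i)
cv2.imwrite('pics/c4.png',cv2.resize(p[190:262,235:320],None,fx=7,fy=7,interpolation=cv2.INTER_CUBIC)[:,:,::-1])
sub=np.zeros(d.shape,bool); sub[190:262,240:318]=1
hsv=cv2.cvtColor(p,cv2.COLOR_RGB2HSV); org=(hsv[...,0]<20)&(hsv[...,1]>110)
m=sub&org&(P[...,2]>34)&(P[...,2]<46)
t=P[m]; print('stand',len(t),cv2.minAreaRect(t[:,:2].astype(np.float32)),np.median(t[:,2]))
m=sub&(P[...,2]>105)&(P[...,2]<125); t=P[m]
print('head',len(t),cv2.minAreaRect(t[:,:2].astype(np.float32)),np.percentile(t[:,2],[5,50,95]))
m=sub&(P[...,2]>80)&(P[...,2]<95); t=P[m]
print('pads',len(t),cv2.minAreaRect(t[:,:2].astype(np.float32)),np.percentile(t[:,2],[5,50,95]))
E
```

```text
stand 1838 ((523.2742919921875, 254.6852569580078), (79.13984680175781, 60.68943786621094), 78.2521743774414) 39.948072053556075
head 169 ((521.4592895507812, 254.01742553710938), (11.27746295928955, 16.181255340576172), 77.64331817626953) [107.27655642 113.66769919 115.21400299]
pads 241 ((521.3932495117188, 253.85496520996094), (36.18400192260742, 16.381912231445312), 77.09383392333984) [82.75762585 87.88796189 91.18670513]
```

View pics/c4.png

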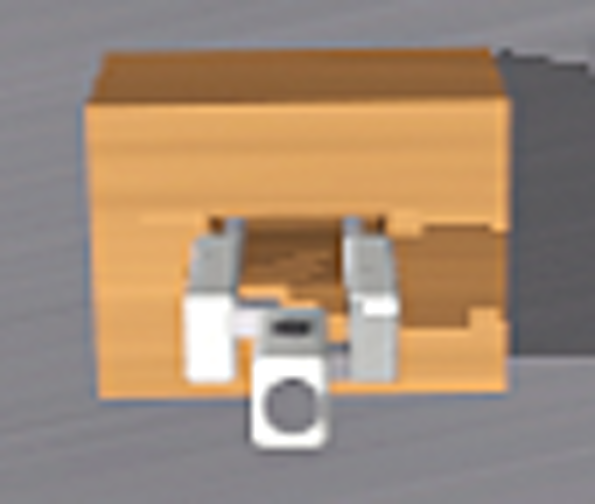

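```bash
python3 - <<'E'
from h import *
plan(652,20,150,-4)
E
```

```text
t 1.2 pos [466.5 268.1 200.1] rot [-8.999e+01  6.000e-02 -1.257e+01] w 91.1 F [ 0.2  0.5 -0.2]
delta_pos cm [ 23.51   4.99 -20.17] twist [-0.01 -8.57 -0.06]
```

```bash
python3 -m pendant '[{"delta_pos":[3.5,0,-3],"twist":[0,-1.6,0],"grip":100},{"delta_pos":[7,0,-6],"twist":[0,-3.2,0],"grip":100},{"delta_pos":[10.5,0.6,-9],"twist":[0,-5,0],"grip":100},{"delta_pos":[14,1.6,-12],"twist":[0,-7,0],"grip":100},{"delta_pos":[17.5,2.6,-15],"twist":[0,-8.6,0],"grip":100}]'
python3 - <<'E'
from h import *
plan(652,20,150,-4)
E
```

```text
time_s: 1.7
ee_pos: [605.8, 83.5, 174.3]
ee_rot: [-90.0, -0.0, -3.8]
force: [-0.2, -0.6, -0.7]
gripper_width: 91.4
t 1.7 pos [605.8  83.5 174.3] rot [-8.995e+01 -3.000e-02 -3.770e+00] w 91.4 F [-0.2 -0.6 -0.7]
delta_pos cm [ 5.02  2.43 -6.03] twist [-0.05  0.23  0.03]
```

```bash
python3 -m pendant '[{"delta_pos":[2.5,1.2,-3],"twist":[0,0.2,0],"grip":100},{"delta_pos":[5,2.4,-6],"twist":[0,0.2,0],"grip":100},{"delta_pos":[5,2.4,-6],"twist":[0,0.2,0],"grip":100},{"delta_pos":[5,2.4,-6],"twist":[0,0.2,0],"grip":100},{"delta_pos":[5,2.4,-6],"twist":[0,0.2,0],"grip":100}]'
python3 - <<'E'
from h import *
p,d,i=grab('wrist','w2'); P=pts(d,i)
print(proj([573,31,49],i))
plan(652,20,150,-4)
u,v=map(int,proj([573,31,49],i))
a=p[v-60:v+60,u-70:u+70]
cv2.imwrite('pics/c5.png',cv2.resize(np.clip(a*1.5,0,255).astype(np.uint8),None,fx=5,fy=5,interpolation=cv2.INTER_CUBIC)[:,:,::-1])
sub=np.zeros(d.shape,bool); sub[v-60:v+60,u-70:u+70]=1
m=sub&(P[...,2]>45)&(P[...,2]<51.5); t=P[m]; print('top',cv2.minAreaRect(t[:,:2].astype(np.float32)),np.median(t[:,2]))
m=sub&(P[...,2]>5)&(P[...,2]<60); t=P[m]; print('all',cv2.minAreaRect(t[:,:2].astype(np.float32)))
hole=sub&(P[...,2]<30)&(abs(P[...,0]-573)<25)&(abs(P[...,1]-31)<16)
t=P[hole]; print(len(t),np.histogram(t[:,2],bins=np.arange(0,32,2)))
E
```

```text
time_s: 2.2
ee_pos: [650.6, 21.6, 150.8]
ee_rot: [-90.0, -0.0, -4.1]
force: [0.3, 1.4, 0.7]
gripper_width: 91.1
(np.float64(280.5494688836663), np.float64(121.24003500200944))
t 2.25 pos [650.6  21.6 151.1] rot [-8.996e+01 -3.000e-02 -4.060e+00] w 91.0 F [-0.7  0.3 -0.2]
delta_pos cm [ 0.16  0.11 -0.15] twist [-0.04 -0.06  0.03]
top ((573.6917114257812, 31.762611389160156), (70.24314880371094, 75.22135162353516), 85.3653793334961) 49.123223465838684
all ((573.798828125, 31.711639404296875), (70.24146270751953, 126.91545104980469), 85.2419662475586)
506 (array([  0,   0,   0,  27,  35,   6,   0,   0,   7,  70,  18,  30, 252,
        51,  10]), array([ 0,  2,  4,  6,  8, 10, 12, 14, 16, 18, 20, 22, 24, 26, 28, 30]))
```

View pics/c5.png

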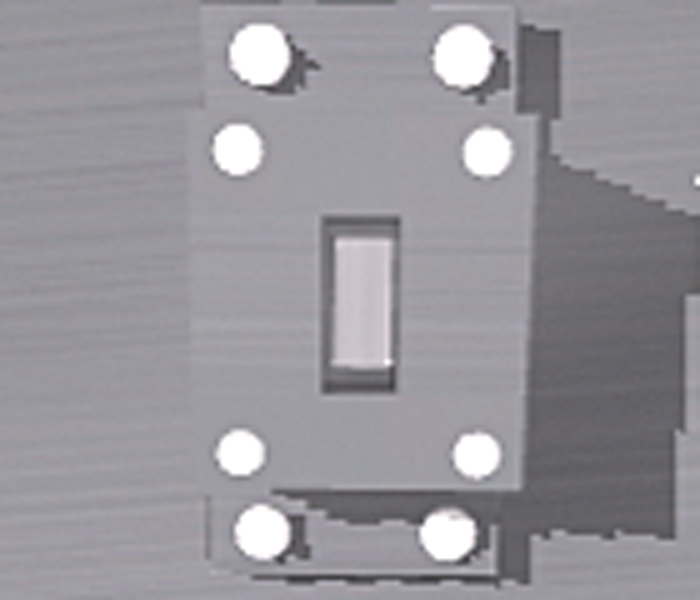

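The slot is at (322–400, 216–392) in the crop, and the key at (332–395, 237–368), with dark gaps at both ends. I'll use depth to see which end is over the groove.

```bash
python3 - <<'E'
from h import *
p,d,i=load('w2'); P=pts(d,i)
a=np.radians(-4.7); c=np.array([573.7,31.7])
X=(P[...,0]-c[0])*np.cos(a)+(P[...,1]-c[1])*np.sin(a); Y=-(P[...,0]-c[0])*np.sin(a)+(P[...,1]-c[1])*np.cos(a); Z=P[...,2]
n=(abs(X)<30)&(abs(Y)<14)
def st(nm,m): print(nm,m.sum(),'x',np.percentile(X[m],[1,50,99]).round(1),'y',np.percentile(Y[m],[1,50,99]).round(1),'z',np.median(Z[m]).round(1))
st('key',n&(Z>23)&(Z<27)); st('ledge',n&(Z>17)&(Z<21)); st('groove',n&(Z<12)); h=n&(Z<44);st('hole',h)
m=(abs(X)<50)&(abs(Y)<50)&(Z>47.5)&(Z<50.5); st('top',m)
m=(abs(X)<80)&(abs(Y)<50)&(Z>6)&(Z<60); st('all',m)
# row profile at Y~0
for v in range(80,180,2):
    pass
col=np.argmin(abs(Y[121])); print([(round(X[v,col],1),round(Z[v,col],1)) for v in range(98,146)])
# edges of the slot rim: pixel points -> plane z=49
g=cv2.cvtColor(p,cv2.COLOR_RGB2GRAY)
E
```

```text
key 312 x [-17.5  -0.7  13.4] y [-5.5  1.   8. ] z 25.2
ledge 92 x [-16.8 -11.4   2.7] y [-7.9 -5.6  8. ] z 19.1
groove 68 x [ 1.7 15.3 17.6] y [-7.9 -5.5  7.6] z 8.3
hole 523 x [-17.5  -0.7  17.6] y [-7.9  0.1  8. ] z 24.8
top 4368 x [-36.9  -2.   36.9] y [-34.5   0.   34.3] z 49.1
all 7460 x [-61.9  -4.6  61.3] y [-34.4   0.   34.3] z 48.4
[(np.float64(-23.2), np.float64(48.8)), (np.float64(-22.2), np.float64(49.4)), (np.float64(-21.3), np.float64(49.1)), (np.float64(-20.3), np.float64(49.4)), (np.float64(-19.3), np.float64(50.2)), (np.float64(-18.4), np.float64(50.0)), (np.float64(-17.5), np.float64(48.4)), (np.float64(-17.4), np.float64(27.2)), (np.float64(-16.7), np.float64(19.9)), (np.float64(-15.7), np.float64(18.3)), (np.float64(-14.5), np.float64(23.3)), (np.float64(-13.4), np.float64(24.6)), (np.float64(-12.3), np.float64(26.5)), (np.float64(-11.2), np.float64(26.7)), (np.float64(-10.2), np.float64(25.3)), (np.float64(-9.2), np.float64(24.7)), (np.float64(-8.1), np.float64(26.5)), (np.float64(-7.1), np.float64(25.2)), (np.float64(-6.0), np.float64(25.6)), (np.float64(-5.0),
[... 371 characters left out ...]
7), np.float64(25.4)), (np.float64(6.8), np.float64(25.5)), (np.float64(7.9), np.float64(25.2)), (np.float64(9.0), np.float64(23.9)), (np.float64(10.0), np.float64(25.9)), (np.float64(11.1), np.float64(25.6)), (np.float64(12.3), np.float64(24.0)), (np.float64(13.4), np.float64(24.1)), (np.float64(15.3), np.float64(7.6)), (np.float64(16.5), np.float64(8.1)), (np.float64(17.6), np.float64(9.3)), (np.float64(17.6), np.float64(27.7)), (np.float64(17.5), np.float64(45.0)), (np.float64(18.2), np.float64(50.4)), (np.float64(19.3), np.float64(49.4)), (np.float64(20.3), np.float64(49.4)), (np.float64(21.4), np.float64(48.7)), (np.float64(22.5), np.float64(48.1)), (np.float64(23.4), np.float64(49.5))]
```

The groove is at the world +x end. So the block's yaw is about −4.7°, the ledge edge is near (575.2,31.6), and the overhang is about 12 mm, as described. Next I'll grip the tongs.

```bash
python3 - <<'E'
from h import *
plan(521.5,254,150,-12.4)
E
```

```text
t 2.25 pos [650.6  21.6 151.1] rot [-8.996e+01 -3.000e-02 -4.060e+00] w 91.0 F [-0.7  0.3 -0.2]
delta_pos cm [-14.52   0.12  22.26] twist [-0.04  8.34  0.03]
```

```bash
python3 -m pendant '[{"delta_pos":[-2.7,0,4.1],"twist":[0,2,0],"grip":100},{"delta_pos":[-5.4,0,8.2],"twist":[0,4,0],"grip":100},{"delta_pos":[-8.1,0,12.3],"twist":[0,6,0],"grip":100},{"delta_pos":[-10.8,0,16.4],"twist":[0,8.3,0],"grip":100},{"delta_pos":[-13.5,0.1,20.5],"twist":[0,8.3,0],"grip":100}]'
python3 - <<'E'
from h import *
plan(521.5,254,120,-12.4)
E
```

```text
time_s: 2.75
ee_pos: [529.4, 236.8, 150.6]
ee_rot: [-89.9, -0.1, -12.4]
force: [1.4, 1.1, 0.5]
gripper_width: 91.5
t 2.75 pos [529.4 236.8 150.6] rot [-8.991e+01 -8.000e-02 -1.243e+01] w 91.5 F [1.4 1.1 0.5]
delta_pos cm [-1.15  3.06  1.5 ] twist [-0.09 -0.03  0.08]
```

```bash
python3 -m pendant '[{"delta_pos":[-1.15,1,1.5],"twist":[0,0,0],"grip":100},{"delta_pos":[-1.15,3,1.5],"twist":[0,0,0],"grip":100},{"delta_pos":[-1.15,3,1.5],"twist":[0,0,0],"grip":100},{"delta_pos":[-1.15,3,1.5],"twist":[0,0,0],"grip":100},{"delta_pos":[-1.15,3,1.5],"twist":[0,0,0],"grip":100}]'
python3 - <<'E'
from h import *
plan(521.5,254,53,-12.4)
E
```

```text
time_s: 3.25
ee_pos: [524.0, 251.4, 120.6]
ee_rot: [-89.9, -0.1, -12.5]
force: [0.2, 0.5, 0.2]
gripper_width: 91.5
t 3.25 pos [524.  251.4 120.6] rot [-89.92  -0.1  -12.49] w 91.5 F [0.2 0.5 0.2]
delta_pos cm [-0.31  6.76  0.19] twist [-0.08 -0.09  0.1 ]
```

```bash
python3 -m pendant '[{"delta_pos":[-0.3,1,0.2],"twist":[0,0,0],"grip":100},{"delta_pos":[-0.3,1.5,0.2],"twist":[0,0,0],"grip":100},{"delta_pos":[-0.3,1.5,0.2],"twist":[0,0,0],"grip":100},{"delta_pos":[-0.3,1.5,0.2],"twist":[0,0,0],"grip":100},{"delta_pos":[-0.3,1.5,0.2],"twist":[0,0,0],"grip":100}]'
python3 - <<'E'
from h import *
plan(521.5,254,53,-12.4)
E
```

```text
time_s: 3.75
ee_pos: [521.2, 253.7, 104.5]
ee_rot: [-90.0, -0.0, -12.5]
force: [-0.5, -0.3, 0.4]
gripper_width: 91.2
t 3.75 pos [521.2 253.7 104.5] rot [-8.998e+01 -2.000e-02 -1.251e+01] w 91.2 F [-0.5 -0.3  0.4]
delta_pos cm [0.02 5.15 0.04] twist [-0.02 -0.11  0.02]
```

```bash
python3 -m pendant '[{"delta_pos":[0,2,0],"twist":[0,0,0],"grip":60},{"delta_pos":[0,4,0],"twist":[0,0,0],"grip":60},{"delta_pos":[0,5.1,0],"twist":[0,0,0],"grip":60},{"delta_pos":[0,5.1,0],"twist":[0,0,0],"grip":60},{"delta_pos":[0,5.1,0],"twist":[0,0,0],"grip":60}]' 30
python3 -m pendant '[{"delta_pos":[0,0,0],"twist":[0,0,0],"grip":45},{"delta_pos":[0,0,0],"twist":[0,0,0],"grip":36},{"delta_pos":[0,0,0],"twist":[0,0,0],"grip":36},{"delta_pos":[0,0,0],"twist":[0,0,0],"grip":36},{"delta_pos":[0,0,0],"twist":[0,0,0],"grip":36}]' 30
python3 - <<'E'
from h import *
plan(521.5,254,53,-12.4)
p,d,i=grab('side','s1')
cv2.imwrite('pics/c6.png',cv2.resize(p[140:290,90:290],None,fx=4,fy=4,interpolation=cv2.INTER_CUBIC)[:,:,::-1])
E
```

```text
time_s: 4.25
ee_pos: [521.4, 253.9, 53.9]
ee_rot: [-90.0, -0.0, -12.5]
force: [0.4, -0.3, 0.0]
gripper_width: 55.6
time_s: 4.75
ee_pos: [521.0, 253.7, 53.5]
ee_rot: [-90.0, -0.0, -12.5]
force: [-0.4, -0.3, 0.2]
gripper_width: 32.4
t 4.75 pos [521.  253.7  53.5] rot [-8.999e+01 -1.000e-02 -1.249e+01] w 32.4 F [-0.4 -0.3  0.2]
delta_pos cm [0.05 0.05 0.04] twist [-0.01 -0.09  0.01]
```

View pics/c6.png

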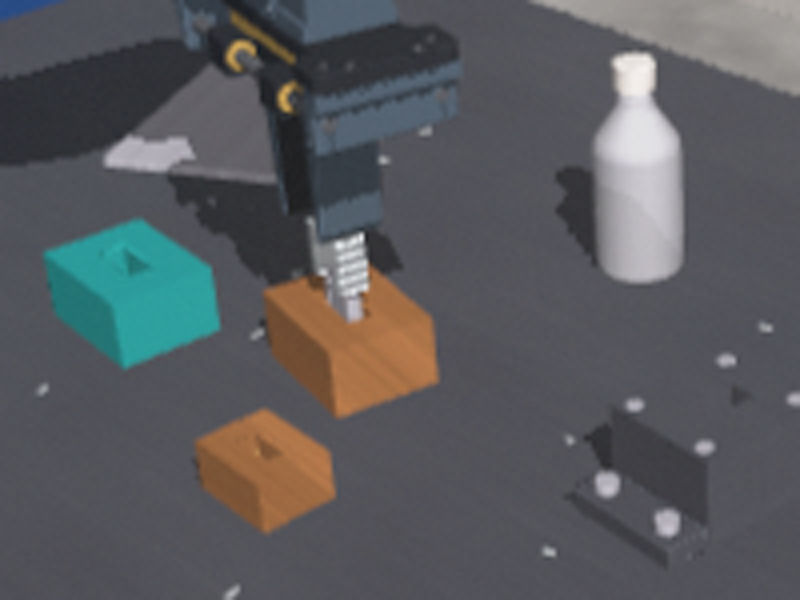

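The fingers hold the tongs by the pads (seen at (350,265) in the crop) at 32.4 mm. The tips sit on the stand's floor, so the tip offset is about 47.5 mm below the TCP. Lifting.

```bash
python3 -m pendant '[{"delta_pos":[0,-1.5,0],"twist":[0,0,0],"grip":36},{"delta_pos":[0,-3.5,0],"twist":[0,0,0],"grip":36},{"delta_pos":[0,-6,0],"twist":[0,0,0],"grip":36},{"delta_pos":[0,-8.5,0],"twist":[0,0,0],"grip":36},{"delta_pos":[0,-9,0],"twist":[0,0,0],"grip":36}]'
python3 - <<'E'
from h import *
# view pose: TCP so that block is ahead of the camera, yaw -94.7
plan(577,-45,150,-94.7)
p,d,i=grab('wrist','w3')
E
```

```text
time_s: 5.3
ee_pos: [522.7, 254.5, 146.4]
ee_rot: [-89.8, -0.3, -12.5]
force: [0.2, -0.4, 0.7]
gripper_width: 33.0
t 5.3 pos [522.7 254.5 146.4] rot [-89.79  -0.28 -12.49] w 33.0 F [ 0.2 -0.4  0.7]
delta_pos cm [ 11.78  -0.41 -28.07] twist [-3.700e-01  8.221e+01  7.000e-02]
```

View pics/w3.png

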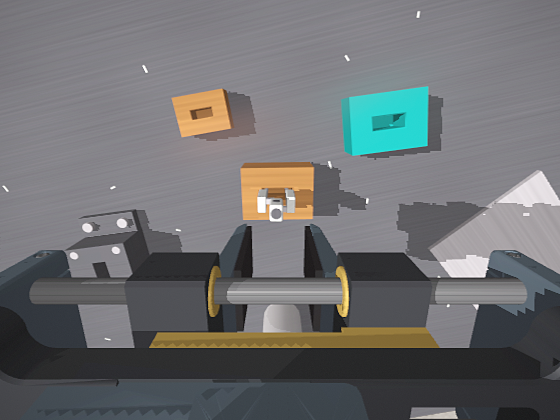

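The tongs stayed behind: the wrist image shows them still in the stand at (276,205). I'll check why.

```bash
python3 - <<'E'
from h import *
p,d,i=load('s1')
for z in (6,40,53.5,72,88,114):
    u,v=proj([521.3,253.9,z],i); print(z,round((u-90)*4),round((v-140)*4))
for n in ('w3',):
    p,d,i=load(n); P=pts(d,i)
    sub=np.zeros(d.shape,bool); sub[160:225,240:318]=1
    for nm,a,b in (('head',105,125),('pads',80,95)):
        m=sub&(P[...,2]>a)&(P[...,2]<b); t=P[m]; print(nm,len(t),cv2.minAreaRect(t[:,:2].astype(np.float32)),np.percentile(t[:,2],[5,50,95]))
print(state()['gripper_width'],env.grip_depth)
p,d,i=grab('side','s2'); cv2.imwrite('pics/c7.png',cv2.resize(p[110:290,90:290],None,fx=3.3,fy=3.3,interpolation=cv2.INTER_CUBIC)[:,:,::-1])
E
```

```text
6 348 361
40 341 307
53.5 339 285
72 335 255
88 332 228
114 327 183
head 264 ((521.1217651367188, 253.6988067626953), (11.609965324401855, 16.564926147460938), 77.52586364746094) [109.02219566 113.76466701 115.28270944]
pads 360 ((521.330322265625, 253.57754516601562), (36.05643844604492, 15.965988159179688), 77.38188934326172) [82.17486419 87.99045348 90.37763492]
32.95486274931977 18.8
```

View pics/c7.png

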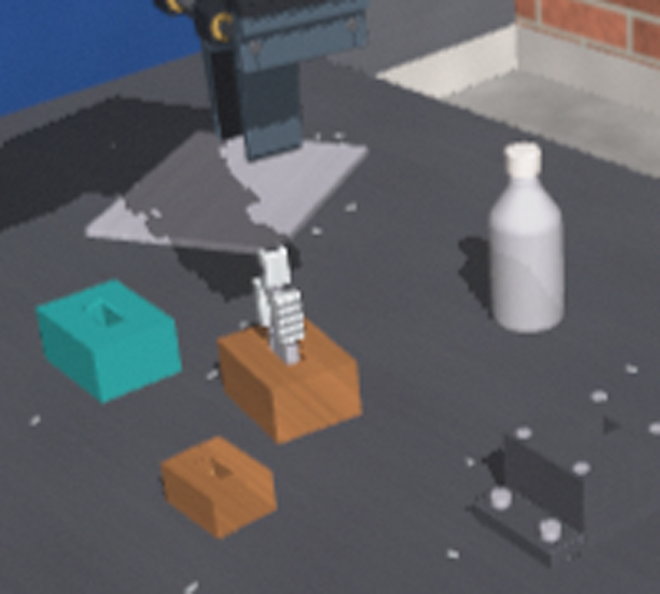

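```bash
python3 - <<'E'
from h import *
for n in ('s1','s2'):
    p,d,i=load(n); P=pts(d,i)
    m=(np.hypot(P[...,0]-521.5,P[...,1]-254)<65)&(d>0)&(p[...,2].astype(int)>p[...,0].astype(int)+5)&(P[...,2]>45)
    t=P[m]; print(n,len(t),np.percentile(t[:,2],[0,1,5,50]))
    lo=t[t[:,2]<np.percentile(t[:,2],1)+8]; print(lo.mean(0),lo.min(0),lo.max(0))
print(proj([521.5,254,53.5],load('s1')[2]))
E
```

```text
s1 2689 [ 47.3285608   77.72125317 106.54913433 244.45492993]
[517.45754538 236.7567723   72.16115707] [509.01664166 232.83318499  47.3285608 ] [524.06694578 264.53034953  85.52445713]
s2 3174 [ 45.78238665  73.03163876 194.13040127 330.46566859]
[518.88829751 242.81002086  68.23260635] [511.14335534 232.4048728   45.78238665] [531.39457756 266.81815786  80.38822846]
(np.float64(174.69433429059262), np.float64(211.26103025475945))
```

```bash
python3 - <<'E'
from h import *
for n,crop in (('s1',(195,0)),('s2',(160,0))):
    p,d,i=load(n); P=pts(d,i)
    # walk the front finger column
    for u in (172,176,180):
        print(n,u,[(v,P[v,u].round(0).astype(int).tolist(),p[v,u].tolist()) for v in range(140 if n=='s2' else 180,216,3)][:12])
s=state();print(s['ee_pos'])
E
```

```text
s1 172 [(180, [505, 228, 142], [55, 62, 69]), (183, [505, 228, 135], [54, 62, 70]), (186, [504, 229, 129], [53, 60, 68]), (189, [504, 230, 121], [56, 63, 70]), (192, [503, 230, 115], [82, 94, 107]), (195, [503, 231, 108], [83, 96, 108]), (198, [502, 230, 102], [76, 87, 99]), (201, [522, 260, 76], [131, 133, 134]), (204, [524, 264, 66], [133, 134, 136]), (207, [523, 264, 59], [119, 118, 123]), (210, [523, 265, 52], [153, 149, 158]), (213, [522, 265, 45], [145, 142, 149])]
s1 176 [(180, [514, 226, 139], [55, 64, 70]), (183, [514, 228, 132], [54, 61, 69]), (186, [514, 229, 125], [53, 60, 68]), (189, [512, 227, 119], [64, 73, 83]), (192, [512, 229, 112], [82, 95, 107]), (195, [513, 231, 104], [83, 96, 108]), (198, [512, 231, 97], [69, 74, 79]), (201, [513, 233, 89], [192, 195, 197]), (204, [514, 236, 81], [199, 203, 206]), (207, [517, 240, 71], [197, 200, 202]), (210, [514, 238, 66], [203, 205, 209]), (213, [512, 237, 60], [194, 195, 199])]
s1 180 [(180, [521, 222, 138], [54, 61, 68]), (183, [522, 225, 130], [54, 60, 68]), (186, [522, 227, 122], [54, 61, 69]), (189, [521, 225, 117], [82,
[... 1086 characters left out ...]
, 548, 5], [178, 174, 183]), (164, [738, 530, 7], [175, 173, 183]), (167, [725, 513, 7], [176, 172, 182]), (170, [712, 497, 8], [175, 172, 181]), (173, [699, 481, 9], [173, 169, 179])]
s2 180 [(140, [532, 224, 220], [64, 69, 76]), (143, [531, 223, 214], [61, 67, 75]), (146, [531, 224, 208], [74, 84, 94]), (149, [532, 226, 200], [82, 93, 106]), (152, [530, 225, 195], [88, 98, 112]), (155, [533, 230, 186], [141, 141, 149]), (158, [769, 552, 8], [177, 174, 183]), (161, [757, 536, 7], [176, 173, 184]), (164, [746, 524, 6], [176, 174, 183]), (167, [731, 504, 8], [175, 171, 182]), (170, [717, 487, 9], [172, 168, 179]), (173, [706, 473, 9], [172, 167, 178])]
[521.2479099  253.886921   143.84128903]
```

The side depth puts the finger ends at z≈98 when the reported TCP is at 53.5. So the real fingers end about 44 mm behind the stated TCP, which explains the empty grasp. I'll measure this more precisely with the wrist camera.

```bash
python3 - <<'E'
from h import *
for n,tcp in (('wrist0',None),('w3',None)):
    p,d,i=load(n); P=pts(d,i)
    R=np.array(i['R']);C=-R.T@np.array(i['t']); print(n,'cam',C.round(1))
    tc=np.array([218.9,531.3,173.6]) if n=='wrist0' else np.array([522.7,254.5,146.4])
    yaw=-22.39 if n=='wrist0' else -12.49
    Q=Ro.from_euler('xyz',[-90,0,yaw],degrees=True).inv().apply((P-tc).reshape(-1,3)).reshape(P.shape)
    m=(Q[...,1]>-90)&(Q[...,1]<10)&(abs(Q[...,0])<40)&(abs(Q[...,2])<75)&(d>0)&(p.max(-1)<130)
    vv,uu=np.nonzero(m); 
    for sgn in (-1,1):
        k=m&(np.sign(Q[...,2])==sgn); t=Q[k]
        print(sgn,len(t),'y max',np.percentile(t[:,1],[50,90,97,99,100]).round(1)); e=t[t[:,1]>np.percentile(t[:,1],97)-4]; print(' end x',e[:,0].min().round(1),e[:,0].max().round(1),'z',e[:,2].min().round(1),e[:,2].max().round(1))
E
```

```text
wrist0 cam [144.5 562.8 384. ]
-1 1821 y max [-68.7 -46.4 -41.6 -40.3 -38.7]
 end x -18.5 15.5 z -52.0 -45.0
1 1832 y max [-68.5 -46.4 -41.9 -40.4 -38.9]
 end x -18.4 14.6 z 45.7 52.9
w3 cam [442.9 272.  356.4]
-1 1147 y max [-70.6 -47.4 -41.6 -40.4 -38.6]
 end x -18.9 14.8 z -24.1 -16.1
1 1135 y max [-70.3 -47.6 -41.8 -40.2 -38.4]
 end x -18.7 14.8 z 16.8 25.0
```

Both fingers end about 41–44 mm short of the reported TCP, and they are centred sideways. I'll allow for 42 mm and re-grip with the finger ends at z≈55.

```bash
python3 -m pendant '[{"delta_pos":[0,0,0],"twist":[0,0,0],"grip":65},{"delta_pos":[0,2,0],"twist":[0,0,0],"grip":65},{"delta_pos":[0,5,0],"twist":[0,0,0],"grip":65},{"delta_pos":[0,8,0],"twist":[0,0,0],"grip":65},{"delta_pos":[0,8,0],"twist":[0,0,0],"grip":65}]' 30
python3 - <<'E'
from h import *
plan(521.3,253.8,13,-12.4)
E
```

```text
time_s: 5.9
ee_pos: [516.7, 251.7, 58.0]
ee_rot: [-90.4, 0.5, -12.5]
force: [-0.0, -0.0, -0.3]
gripper_width: 59.4
t 5.9 pos [516.7 251.7  58. ] rot [-90.41   0.54 -12.49] w 59.4 F [-0.  -0.  -0.3]
delta_pos cm [0.45 4.49 0.33] twist [ 0.41 -0.09 -0.54]
```

```bash
python3 -m pendant '[{"delta_pos":[0,0,0],"twist":[0,0,0],"grip":65},{"delta_pos":[0,1,0],"twist":[0,0,0],"grip":65},{"delta_pos":[0,2,0],"twist":[0,0,0],"grip":65},{"delta_pos":[0,2.5,0],"twist":[0,0,0],"grip":65},{"delta_pos":[0,2.5,0],"twist":[0,0,0],"grip":65}]'
python3 - <<'E'
from h import *
plan(521.3,253.8,13,-12.4)
E
```

```text
time_s: 6.4
ee_pos: [520.3, 253.4, 37.6]
ee_rot: [-90.1, 0.1, -12.5]
force: [-0.4, 0.7, 1.0]
gripper_width: 58.7
t 6.4 pos [520.3 253.4  37.6] rot [-9.005e+01  7.000e-02 -1.249e+01] w 58.7 F [-0.4  0.7  1. ]
delta_pos cm [0.09 2.46 0.06] twist [ 0.05 -0.09 -0.07]
```

```bash
python3 -m pendant '[{"delta_pos":[0,0.8,0],"twist":[0,0,0],"grip":65},{"delta_pos":[0,1.6,0],"twist":[0,0,0],"grip":65},{"delta_pos":[0,2.4,0],"twist":[0,0,0],"grip":65},{"delta_pos":[0,2.4,0],"twist":[0,0,0],"grip":65},{"delta_pos":[0,2.4,0],"twist":[0,0,0],"grip":65}]'
python3 - <<'E'
from h import *
plan(521.3,253.8,13,-12.4)
p,d,i=grab('side','s3'); cv2.imwrite('pics/c8.png',cv2.resize(p[140:290,90:290],None,fx=4,fy=4,interpolation=cv2.INTER_CUBIC)[:,:,::-1])
E
```

```text
time_s: 6.9
ee_pos: [520.8, 253.7, 14.0]
ee_rot: [-90.0, 0.0, -12.5]
force: [0.2, 1.0, -0.1]
gripper_width: 59.3
t 6.9 pos [520.8 253.7  14. ] rot [-9.002e+01  3.000e-02 -1.249e+01] w 59.3 F [ 0.2  1.  -0.1]
delta_pos cm [0.05 0.1  0.02] twist [ 0.02 -0.09 -0.03]
```

View pics/c8.png

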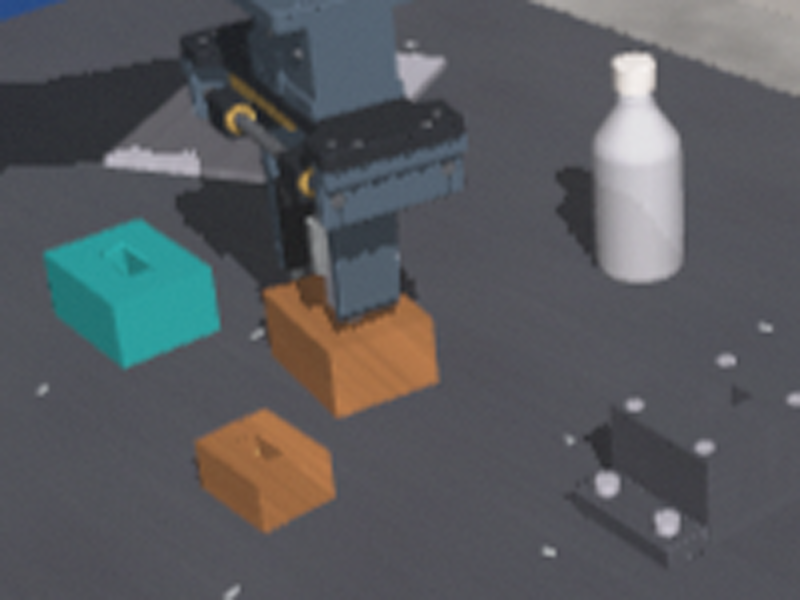

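The fingers now straddle the pads, with their ends just above the stand top. Closing.

```bash
python3 -m pendant '[{"delta_pos":[0,0,0],"twist":[0,0,0],"grip":45},{"delta_pos":[0,0,0],"twist":[0,0,0],"grip":37},{"delta_pos":[0,0,0],"twist":[0,0,0],"grip":36},{"delta_pos":[0,0,0],"twist":[0,0,0],"grip":36},{"delta_pos":[0,0,0],"twist":[0,0,0],"grip":36}]' 30
python3 - <<'E'
from h import *
plan(521.3,253.8,13,-12.4)
E
python3 -m pendant '[{"delta_pos":[0,-1,0],"twist":[0,0,0],"grip":36},{"delta_pos":[0,-2,0],"twist":[0,0,0],"grip":36},{"delta_pos":[0,-4,0],"twist":[0,0,0],"grip":36},{"delta_pos":[0,-6,0],"twist":[0,0,0],"grip":36},{"delta_pos":[0,-8,0],"twist":[0,0,0],"grip":36}]'
python3 - <<'E'
from h import *
plan(577,-45,150,-94.7)
p,d,i=grab('side','s4'); cv2.imwrite('pics/c9.png',cv2.resize(p[100:290,90:290],None,fx=3,fy=3,interpolation=cv2.INTER_CUBIC)[:,:,::-1])
E
```

```text
time_s: 7.45
ee_pos: [521.1, 253.9, 14.6]
ee_rot: [-90.0, -0.0, -12.5]
force: [0.5, 0.8, 0.3]
gripper_width: 32.8
t 7.45 pos [521.1 253.9  14.6] rot [-8.996e+01 -3.000e-02 -1.250e+01] w 32.8 F [0.5 0.8 0.3]
delta_pos cm [ 0.02  0.16 -0.01] twist [-0.04 -0.1   0.03]
time_s: 7.95
ee_pos: [521.0, 253.7, 96.1]
ee_rot: [-90.0, -0.0, -12.5]
force: [0.7, 0.2, 0.3]
gripper_width: 32.9
t 7.95 pos [521.  253.7  96.1] rot [-8.997e+01 -4.000e-02 -1.249e+01] w 32.9 F [0.7 0.2 0.3]
delta_pos cm [ 11.93  -5.4  -27.95] twist [-5.000e-02  8.221e+01  1.000e-02]
```

View pics/c9.png

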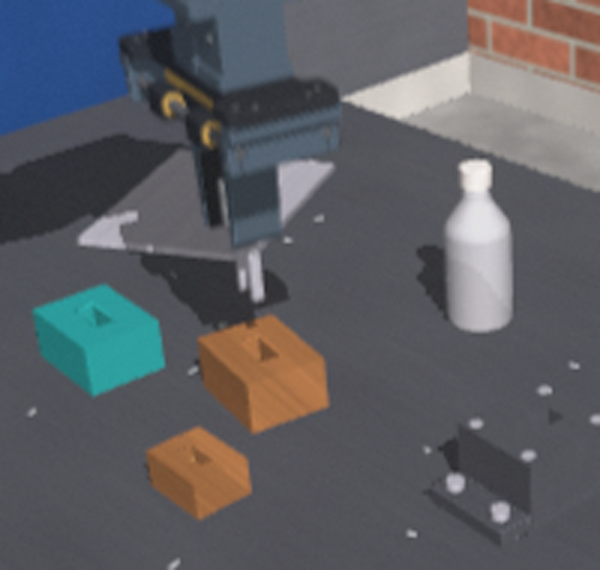

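The tongs are held, with the tips clear below the fingers and the stand empty. Now turning to yaw −94.7 and going to a view pose over the block.

```bash
python3 -m pendant '[{"delta_pos":[1.2,-0.3,-2.5],"twist":[0,8,0],"grip":36},{"delta_pos":[2.4,-0.6,-5],"twist":[0,16,0],"grip":36},{"delta_pos":[3.6,-0.9,-8],"twist":[0,24,0],"grip":36},{"delta_pos":[4.8,-1.2,-11],"twist":[0,32,0],"grip":36},{"delta_pos":[6,-1.4,-14],"twist":[0,40,0],"grip":36}]'
python3 - <<'E'
from h import *
plan(577,-45,110,-94.7)
E
```

```text
time_s: 8.5
ee_pos: [549.4, 102.9, 108.9]
ee_rot: [-90.0, -0.0, -52.8]
force: [0.2, -0.4, -1.3]
gripper_width: 32.9
t 8.5 pos [549.4 102.9 108.9] rot [-8.996e+01 -2.000e-02 -5.280e+01] w 32.9 F [ 0.2 -0.4 -1.3]
delta_pos cm [13.45 -0.11 -6.74] twist [-5.00e-02  4.19e+01  1.00e-02]
```

```bash
python3 -m pendant '[{"delta_pos":[2.7,0,-1.4],"twist":[0,8,0],"grip":36},{"delta_pos":[5.4,0,-2.8],"twist":[0,16,0],"grip":36},{"delta_pos":[8.1,0,-4.2],"twist":[0,24,0],"grip":36},{"delta_pos":[10.8,0,-5.6],"twist":[0,32,0],"grip":36},{"delta_pos":[13.4,0,-6.7],"twist":[0,40,0],"grip":36}]'
python3 -m pendant '[{"delta_pos":[0,0,0],"twist":[0,1.9,0],"grip":36},{"delta_pos":[0,0,0],"twist":[0,1.9,0],"grip":36},{"delta_pos":[0,0,0],"twist":[0,1.9,0],"grip":36},{"delta_pos":[0,0,0],"twist":[0,1.9,0],"grip":36},{"delta_pos":[0,0,0],"twist":[0,1.9,0],"grip":36}]'
python3 - <<'E'
from h import *
p,d,i=grab('wrist','w4'); P=pts(d,i)
s=state(); print(s['ee_pos'],s['ee_rot'])
m0=(abs(P[...,0]-573)<75)&(abs(P[...,1]-31)<45)
m=m0&(P[...,2]>47)&(P[...,2]<51.5); t=P[m]; print('top',cv2.minAreaRect(t[:,:2].astype(np.float32)),np.median(t[:,2]))
m=m0&(P[...,2]>6)&(P[...,2]<55); t=P[m]; print('all',cv2.minAreaRect(t[:,:2].astype(np.float32)))
h=(abs(P[...,0]-573)<25)&(abs(P[...,1]-31)<14)&(P[...,2]<45);t=P[h];print('hole',len(t),cv2.minAreaRect(t[:,:2].astype(np.float32)))
E
```

```text
time_s: 9.0
ee_pos: [577.5, -44.5, 108.6]
ee_rot: [-90.0, -0.0, -92.8]
force: [0.6, -0.6, -0.5]
gripper_width: 32.8
time_s: 9.5
ee_pos: [577.5, -42.4, 108.4]
ee_rot: [-90.0, 0.0, -94.3]
force: [-0.1, -0.3, -0.5]
gripper_width: 32.6
[577.57395924 -42.50128974 108.40986748] [-8.99950887e+01  3.28819964e-03 -9.43233529e+01]
top ((573.39404296875, 31.944019317626953), (70.22012329101562, 75.12020874023438), 85.36705017089844) 49.11694308635721
all ((573.2445068359375, 31.969406127929688), (70.2036361694336, 127.14918518066406), 85.299560546875)
hole 686 ((573.3270263671875, 31.857498168945312), (15.983777046203613, 35.12092590332031), 85.44737243652344)
```

View pics/w4.png

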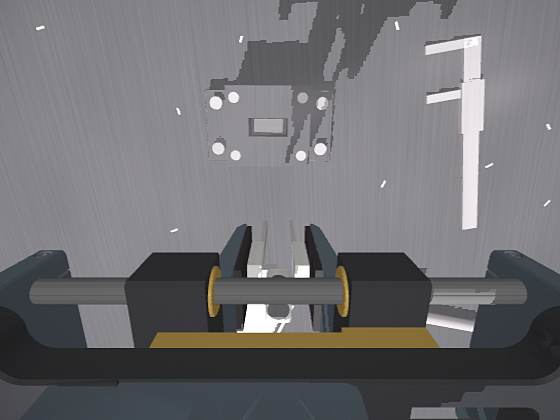

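The block from this view is centred at (573.4,31.9) with yaw −4.6°, within 0.3 mm of the earlier view. The slot is at (268,126) in the image. I'll check where the tongs' tips sit in the tool frame.

```bash
python3 - <<'E'
from h import *
p,d,i=load('w4'); P=pts(d,i); s=state()
Q=Ro.from_euler('xyz',s['ee_rot'],degrees=True).inv().apply((P-s['ee_pos']).reshape(-1,3)).reshape(P.shape)
cv2.imwrite('pics/c10.png',cv2.resize(p[210:330,220:340],None,fx=5,fy=5,interpolation=cv2.INTER_CUBIC)[:,:,::-1])
m=(abs(Q[...,0])<25)&(abs(Q[...,2])<16)&(Q[...,1]>-75)&(Q[...,1]<25)&(d>0)
for a in range(-70,20,6):
    k=m&(Q[...,1]>=a)&(Q[...,1]<a+6)
    if k.sum()>4:
        t=Q[k]; print(a,k.sum(),'x',np.percentile(t[:,0],[2,98]).round(1),'z',np.percentile(t[:,2],[2,25,75,98]).round(1))
E
```

```text
-70 189 x [-16.    0.9] z [-15.7 -10.8  13.2  16. ]
-64 151 x [-15.1  -6.2] z [-15.5 -11.2  13.2  15.9]
-58 162 x [-14.4   4.1] z [-15.4 -10.3  12.8  15.9]
-52 123 x [-15.5  -6.9] z [-15.6 -11.7  13.5  16. ]
-46 94 x [-13.6   6.8] z [-15.2  -9.3  12.1  16. ]
-40 11 x [-15.   -3.3] z [-9.5 -9.3 12.1 16. ]
-34 33 x [-4.2  3.5] z [-11.9 -10.5   8.9  10.3]
-28 51 x [-4.2  3.2] z [-12.   -9.6   8.6  10.6]
-22 26 x [-4.2 -3.4] z [-12.  -11.    8.8  10.3]
-16 30 x [-3.9  3.5] z [-12.  -10.2   9.1  10.6]
-10 38 x [-4.   3.6] z [-12.2  -9.9   8.3  10.3]
-4 25 x [-3.9 -3.2] z [-11.9 -10.4   8.8  10.4]
2 17 x [-3.9 -3.2] z [-12.1 -10.5   9.1  10.7]
8 7 x [-3.8 -3.3] z [-12.2 -11.1   8.8  10. ]
```

View pics/c10.png

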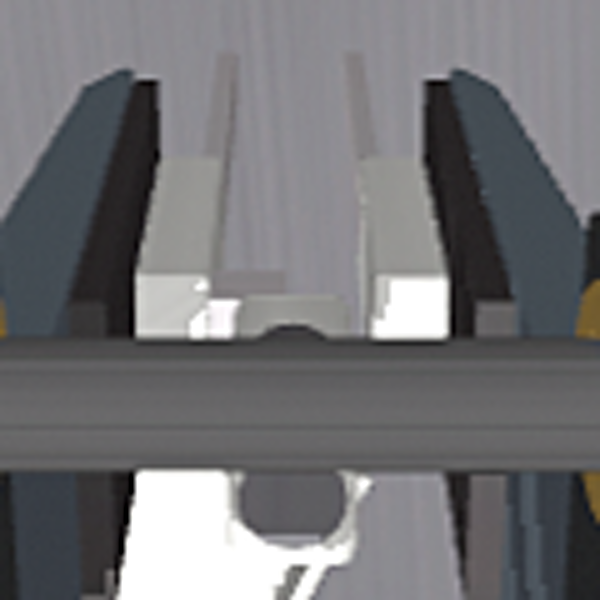

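The tips sit within about 0.7 mm of the tool axis, with their lower end about 8.3 mm below the TCP. Next: move above the overhanging end (block x≈+10.5) and shut the tongs.

```bash
python3 - <<'E'
from h import *
plan(585.6,31,80,-94.6)
E
```

```text
t 9.55 pos [577.6 -42.5 108.4] rot [-90.     0.   -94.32] w 32.8 F [-0.5 -0.2 -0.8]
delta_pos cm [-7.39  2.84  0.25] twist [-0.    0.28 -0.  ]
```

```bash
python3 -m pendant '[{"delta_pos":[-3,0.5,0.1],"twist":[0,0.3,0],"grip":30},{"delta_pos":[-6,1.5,0.2],"twist":[0,0.3,0],"grip":20},{"delta_pos":[-7.4,2.4,0.25],"twist":[0,0.3,0],"grip":10},{"delta_pos":[-7.4,2.8,0.25],"twist":[0,0.3,0],"grip":10},{"delta_pos":[-7.4,2.8,0.25],"twist":[0,0.3,0],"grip":10}]' 25
python3 -m pendant '[{"delta_pos":[0,0,0],"twist":[0,0,0],"grip":10},{"delta_pos":[0,0,0],"twist":[0,0,0],"grip":10},{"delta_pos":[0,0,0],"twist":[0,0,0],"grip":10},{"delta_pos":[0,0,0],"twist":[0,0,0],"grip":10},{"delta_pos":[0,0,0],"twist":[0,0,0],"grip":10}]'
python3 - <<'E'
from h import *
plan(585.6,31,42,-94.6)
p,d,i=grab('side','s5'); cv2.imwrite('pics/c11.png',cv2.resize(p[140:300,190:350],None,fx=3.7,fy=3.7,interpolation=cv2.INTER_CUBIC)[:,:,::-1])
p,d,i=grab('wrist','w5'); P=pts(d,i); s=state()
Q=Ro.from_euler('xyz',s['ee_rot'],degrees=True).inv().apply((P-s['ee_pos']).reshape(-1,3)).reshape(P.shape)
m=(abs(Q[...,0])<25)&(abs(Q[...,2])<16)&(Q[...,1]>-75)&(Q[...,1]<8)&(d>0)
for a in range(-70,10,8):
    k=m&(Q[...,1]>=a)&(Q[...,1]<a+8)
    if k.sum()>4:
        t=Q[k]; print(a,k.sum(),'x',np.percentile(t[:,0],[2,98]).round(1),'z',np.percentile(t[:,2],[2,98]).round(1))
cv2.imwrite('pics/c12.png',cv2.resize(p[190:330,200:360],None,fx=4,fy=4,interpolation=cv2.INTER_CUBIC)[:,:,::-1])
E
```

```text
time_s: 10.05
ee_pos: [585.1, 30.1, 79.5]
ee_rot: [-90.1, -0.1, -94.6]
force: [-0.1, -0.1, -0.7]
gripper_width: 15.8
time_s: 10.55
ee_pos: [585.9, 30.3, 80.5]
ee_rot: [-90.0, 0.0, -94.7]
force: [-1.5, -0.1, -0.7]
gripper_width: 15.8
t 10.55 pos [585.9  30.3  80.5] rot [-89.98   0.   -94.71] w 15.8 F [-1.5 -0.1 -0.7]
delta_pos cm [-0.07  3.85 -0.03] twist [-0.02 -0.11 -0.  ]
-70 411 x [-18.6  -6.9] z [-15.2  15.1]
-62 332 x [-18.6  -6.8] z [-15.1  15.2]
-54 312 x [-18.5  -6.8] z [-15.2  15.1]
-46 141 x [-18.5  -6.8] z [-14.9  14.2]
-38 26 x [-4. -3.] z [-3.6  2.4]
-30 43 x [-4.1 -2.9] z [-3.7  2.4]
-22 35 x [-4.1 -3.2] z [-3.8  1.9]
-14 31 x [-3.8 -3.2] z [-3.2  1.9]
-6 30 x [-3.8 -3. ] z [-3.3  2. ]
2 20 x [-3.9 -3.1] z [-3.4  2.1]
```

View pics/c12.png

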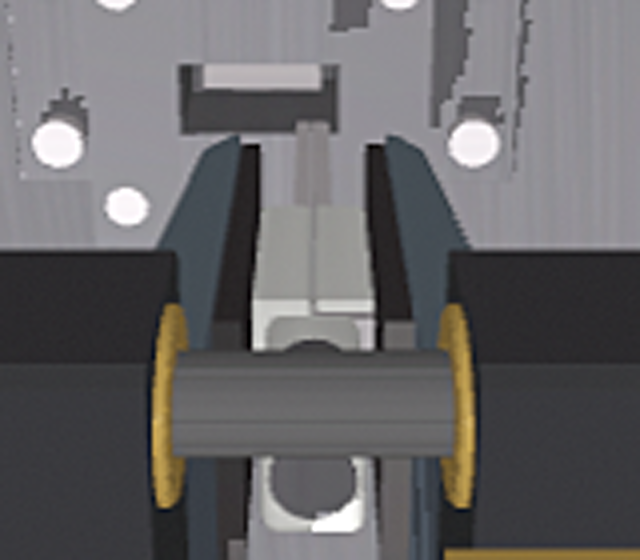

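View pics/c11.png

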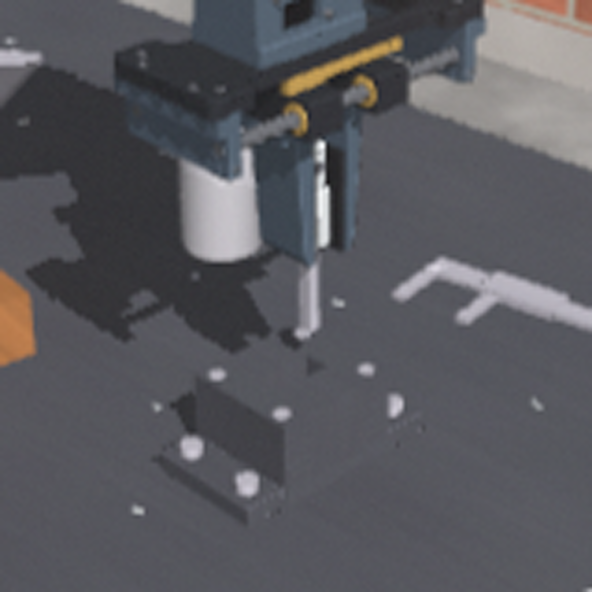

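The tongs are shut (15.8 mm over the pads) and the tips sit over the right-hand part of the slot, at (312,130) in the crop. Descending in steps.

```bash
python3 -m pendant '[{"delta_pos":[-0.05,1,0],"twist":[0,0,0],"grip":10},{"delta_pos":[-0.05,2,0],"twist":[0,0,0],"grip":10},{"delta_pos":[-0.05,3,0],"twist":[0,0,0],"grip":10},{"delta_pos":[-0.05,4,0],"twist":[0,0,0],"grip":10},{"delta_pos":[-0.05,4.2,0],"twist":[0,0,0],"grip":10}]'
python3 -m pendant '[{"delta_pos":[0,0,0],"twist":[0,0,0],"grip":10},{"delta_pos":[0,0.2,0],"twist":[0,0,0],"grip":10},{"delta_pos":[0,0.4,0],"twist":[0,0,0],"grip":10},{"delta_pos":[0,0.6,0],"twist":[0,0,0],"grip":10},{"delta_pos":[0,0.8,0],"twist":[0,0,0],"grip":10}]'
python3 -m pendant '[{"delta_pos":[0,0.15,0],"twist":[0,0,0],"grip":10},{"delta_pos":[0,0.3,0],"twist":[0,0,0],"grip":10},{"delta_pos":[0,0.45,0],"twist":[0,0,0],"grip":10},{"delta_pos":[0,0.6,0],"twist":[0,0,0],"grip":10},{"delta_pos":[0,0.6,0],"twist":[0,0,0],"grip":10}]'
python3 - <<'E'
from h import *
plan(585.6,31,23.5,-94.6)
E
```

```text
time_s: 11.15
ee_pos: [584.5, 31.0, 36.3]
ee_rot: [-90.2, -0.0, -94.7]
force: [-0.7, -0.1, -1.2]
gripper_width: 16.1
time_s: 11.65
ee_pos: [586.0, 31.1, 30.4]
ee_rot: [-90.0, 0.0, -94.7]
force: [0.1, -0.0, -0.4]
gripper_width: 15.5
time_s: 12.15
ee_pos: [587.8, 31.0, 25.2]
ee_rot: [-89.8, 0.0, -94.7]
force: [3.8, 0.3, 3.2]
gripper_width: 15.7
t 12.15 pos [587.8  31.   25.2] rot [-8.975e+01  2.000e-02 -9.469e+01] w 15.7 F [3.8 0.3 3.2]
delta_pos cm [ 0.02  0.17 -0.22] twist [-0.25 -0.09 -0.02]
```

The key is pushing back on the tips, with Fx +3.8 N and Fz +3.2 N, so it has probably tipped. I'll raise and look.

```bash
python3 -m pendant '[{"delta_pos":[0,-0.8,0],"twist":[0,0,0],"grip":10},{"delta_pos":[0,-2,0],"twist":[0,0,0],"grip":10},{"delta_pos":[0,-3.5,0],"twist":[0,0,0],"grip":10},{"delta_pos":[0,-5,0],"twist":[0,0,0],"grip":10},{"delta_pos":[2,-6,0],"twist":[0,0,0],"grip":10}]'
python3 -m pendant '[{"delta_pos":[2,-0.5,0],"twist":[0,0,0],"grip":20},{"delta_pos":[4,-0.5,0],"twist":[0,0,0],"grip":36},{"delta_pos":[5,-0.5,0],"twist":[0,0,0],"grip":36},{"delta_pos":[5,-0.5,0],"twist":[0,0,0],"grip":36},{"delta_pos":[5,-0.5,0],"twist":[0,0,0],"grip":36}]' 30
cat > prof.py <<'E'
from h import *
import sys
def go(fn):
    p,d,i=grab('wrist',fn); P=pts(d,i)
    a=np.radians(-4.6); c=np.array([574.85,31.8])
    X=(P[...,0]-c[0])*np.cos(a)+(P[...,1]-c[1])*np.sin(a); Y=-(P[...,0]-c[0])*np.sin(a)+(P[...,1]-c[1])*np.cos(a); Z=P[...,2]
    for x in range(-20,18,1):
        k=(X>=x)&(X<x+1)&(abs(Y)<7)&(d>0)
        if k.sum(): 
            z=Z[k]; print(x,k.sum(),np.percentile(z,[5,50,95]).round(1), 'y',Y[k].min().round(1),Y[k].max().round(1))
    u,v=map(int,proj([573,31,40],i)); v0=max(v-55,0)
    cv2.imwrite('pics/%s_c.png'%fn,cv2.resize(np.clip(p[v0:v0+110,u-70:u+70]*1.4,0,255).astype(np.uint8),None,fx=5,fy=5,interpolation=cv2.INTER_CUBIC)[:,:,::-1])
go(sys.argv[1]); plan(574.85,31.8,80,-94.6)
E
python3 prof.py w6
```

```text
time_s: 12.65
ee_pos: [583.9, 12.6, 85.8]
ee_rot: [-90.0, 0.1, -94.6]
force: [-0.2, 1.0, -0.8]
gripper_width: 15.7
time_s: 13.15
ee_pos: [579.7, -38.2, 89.2]
ee_rot: [-90.1, 0.0, -94.7]
force: [-0.1, 0.2, -0.8]
gripper_width: 32.8
-20 32 [25.5 48.4 49.8] y -6.5 6.6
-19 65 [18.3 32.6 49. ] y -7.0 7.0
-18 13 [18.2 19.2 20.5] y -6.7 7.0
-17 19 [17.8 19.1 20. ] y -6.8 7.0
-16 19 [17.6 19.2 20.5] y -6.7 6.9
-15 19 [18.1 19.3 20.9] y -6.7 7.0
-14 20 [17.9 19.  20.1] y -6.7 7.0
-13 18 [18.  19.  20.1] y -6.7 7.0
-12 17 [18.3 19.  20.4] y -6.7 6.9
-11 16 [18.1 18.8 20.1] y -6.7 6.9
-10 16 [17.9 18.9 20.2] y -6.7 6.9
-9 1 [19. 19. 19.] y -6.7 -6.7
-8 15 [27.1 31.5 32.4] y -6.6 6.3
-7 15 [27.5 32.  32.8] y -6.7 6.3
-6 15 [28.  32.2 33.8] y -6.7 6.3
-5 15 [28.5 33.6 34.7] y -6.7 6.3
-4 22 [32.5 34.  35.1] y -6.7 6.3
-3 22 [31.7 32.9 35. ] y -6.8 6.3
-2 15 [26.6 31.2 32.4] y -6.7 6.3
-1 16 [19.8 30.  30.5] y -6.7 6.2
0 14 [27.8 29.2 29.9] y -5.2 6.2
1 14 [26.6 27.7 28.4] y -5.3 6.2
2 23 [24.  26.1 27.9] y -5.5 6.1
3 20 [23.3 24.  26.2] y -5.5 7.0
4 15 [17.5 22.6 24.2] y -6.5 7.0
5 15 [17.4 21.3 22.4] y -6.4 6.9
6 14 [15.2 20.  21. ] y -6.4 6.9
7 15 [14.9 18.9 19.7] y -6.5 6.9
8 15 [13.2 17.3 18.1] y -6.5 6.9
9 15 [13.4 16.2 17.2] y -6.4 6.9
10 15 [11.8 15.1 15.7] y -6.6 6.8
11 15 [11.2 13.4 14. ] y -6.5 6.8
12 15 [10.  12.  12.9] y -6.5 6.8
13 15 [7.8 8.3 8.7] y -6.5 6.7
14 15 [7.  8.1 9. ] y -6.5 6.7
15 15 [6.9 7.9 9.3] y -6.5 6.7
16 34 [11.9 48.  49.7] y -6.5 6.8
17 31 [47.6 49.1 50. ] y -6.5 6.6
t 13.2 pos [579.8 -38.   89.2] rot [-9.004e+01  4.000e-02 -9.468e+01] w 32.7 F [ 0.7  0.7 -0.7]
delta_pos cm [-6.91  0.93 -1.07] twist [ 0.04 -0.08 -0.04]
```

View pics/w6_c.png

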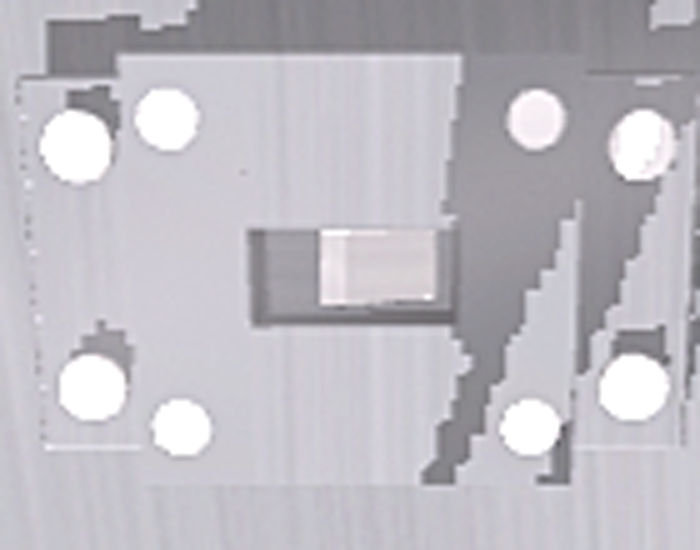

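The key has tipped and leans at about 56°. Its upper end is at x≈−8…−3, about 16 mm above the ledge, and its lower end is in the groove at x≈13. Now straddle it with open tongs, then close while shifting toward +x.

```bash
python3 -m pendant '[{"delta_pos":[-3,0,-0.3],"twist":[0,0,0],"grip":37},{"delta_pos":[-6,0.4,-0.5],"twist":[0,0,0],"grip":37},{"delta_pos":[-6.95,0.9,-1.15],"twist":[0,0,0],"grip":37},{"delta_pos":[-6.95,0.9,-1.15],"twist":[0,0,0],"grip":37},{"delta_pos":[-6.95,0.9,-1.15],"twist":[0,0,0],"grip":37}]'
python3 - <<'E'
from h import *
plan(574.1,32.2,29.8,-94.6)
E
```

```text
time_s: 13.7
ee_pos: [574.1, 31.4, 80.2]
ee_rot: [-90.0, -0.0, -94.6]
force: [0.8, -0.4, -0.6]
gripper_width: 34.0
t 13.7 pos [574.1  31.4  80.2] rot [-9.003e+01 -3.000e-02 -9.463e+01] w 34.0 F [ 0.8 -0.4 -0.6]
delta_pos cm [-0.08  5.04  0.  ] twist [ 0.03 -0.03  0.03]
```

```bash
python3 -m pendant '[{"delta_pos":[-0.08,0.5,0],"twist":[0,0,0],"grip":37},{"delta_pos":[-0.08,1.1,0],"twist":[0,0,0],"grip":37},{"delta_pos":[-0.08,1.7,0],"twist":[0,0,0],"grip":37},{"delta_pos":[-0.08,2.2,0],"twist":[0,0,0],"grip":37},{"delta_pos":[-0.08,2.6,0],"twist":[0,0,0],"grip":37}]'
python3 -m pendant '[{"delta_pos":[0,0.5,0],"twist":[0,0,0],"grip":37},{"delta_pos":[0,1,0],"twist":[0,0,0],"grip":37},{"delta_pos":[0,1.5,0],"twist":[0,0,0],"grip":37},{"delta_pos":[0,1.9,0],"twist":[0,0,0],"grip":37},{"delta_pos":[0,2.1,0],"twist":[0,0,0],"grip":37}]'
python3 - <<'E'
from h import *
plan(574.1,32.2,29.8,-94.6)
E
```

```text
time_s: 14.2
ee_pos: [574.2, 32.0, 53.6]
ee_rot: [-90.0, -0.0, -94.7]
force: [-0.1, -0.9, -0.1]
gripper_width: 34.3
time_s: 14.7
ee_pos: [574.2, 32.3, 32.8]
ee_rot: [-90.0, 0.0, -94.7]
force: [-0.0, -0.1, -0.0]
gripper_width: 33.9
t 14.7 pos [574.2  32.3  32.8] rot [-90.03   0.   -94.69] w 33.9 F [-0.  -0.1 -0. ]
delta_pos cm [ 0.01  0.3  -0.01] twist [ 0.03 -0.09 -0.  ]
```

```bash
python3 -m pendant '[{"delta_pos":[0,0.1,0],"twist":[0,0,0],"grip":37},{"delta_pos":[0,0.2,0],"twist":[0,0,0],"grip":37},{"delta_pos":[0,0.3,0],"twist":[0,0,0],"grip":37},{"delta_pos":[0,0.3,0],"twist":[0,0,0],"grip":37},{"delta_pos":[0,0.3,0],"twist":[0,0,0],"grip":37}]'
python3 -m pendant '[{"delta_pos":[0,0,0.06],"twist":[0,0,0],"grip":35},{"delta_pos":[0,0,0.12],"twist":[0,0,0],"grip":34},{"delta_pos":[0,0,0.18],"twist":[0,0,0],"grip":33},{"delta_pos":[0,0,0.24],"twist":[0,0,0],"grip":32},{"delta_pos":[0,0,0.3],"twist":[0,0,0],"grip":31}]'
```

```text
time_s: 15.2
ee_pos: [574.5, 32.3, 30.5]
ee_rot: [-90.0, 0.0, -94.7]
force: [-0.4, 0.7, -0.9]
gripper_width: 33.8
time_s: 15.7
ee_pos: [577.5, 32.0, 30.4]
ee_rot: [-90.0, 0.0, -94.7]
force: [-0.1, -1.0, -0.9]
gripper_width: 28.8
```

```bash
python3 -m pendant '[{"delta_pos":[0,0,0.04],"twist":[0,0,0],"grip":30},{"delta_pos":[0,0,0.08],"twist":[0,0,0],"grip":29},{"delta_pos":[0,0,0.12],"twist":[0,0,0],"grip":28},{"delta_pos":[0,0,0.15],"twist":[0,0,0],"grip":27},{"delta_pos":[0,0,0.15],"twist":[0,0,0],"grip":26}]'
python3 -m pendant '[{"delta_pos":[0,0,0],"twist":[0,0,0],"grip":25},{"delta_pos":[0,0,0],"twist":[0,0,0],"grip":22},{"delta_pos":[0,0,0],"twist":[0,0,0],"grip":15},{"delta_pos":[0,0,0],"twist":[0,0,0],"grip":15},{"delta_pos":[0,0,0],"twist":[0,0,0],"grip":15}]'
```

```text
time_s: 16.2
ee_pos: [578.9, 31.9, 30.3]
ee_rot: [-90.0, 0.0, -94.7]
force: [-0.3, 0.4, -0.7]
gripper_width: 23.6
time_s: 16.7
ee_pos: [578.9, 31.9, 30.4]
ee_rot: [-90.0, 0.0, -94.7]
force: [0.2, 1.0, 1.1]
gripper_width: 20.3
```

```bash
python3 -m pendant '[{"delta_pos":[0,0,0],"twist":[0,0,0],"grip":15},{"delta_pos":[0,0,0],"twist":[0,0,0],"grip":15},{"delta_pos":[0,0,0],"twist":[0,0,0],"grip":15},{"delta_pos":[0,0,0],"twist":[0,0,0],"grip":15},{"delta_pos":[0,0,0],"twist":[0,0,0],"grip":15}]'
python3 - <<'E'
from h import *
p,d,i=grab('wrist','w7')
cv2.imwrite('pics/c13.png',cv2.resize(np.clip(p[190:330,200:360]*1.4,0,255).astype(np.uint8),None,fx=4,fy=4,interpolation=cv2.INTER_CUBIC)[:,:,::-1])
E
```

```text
time_s: 17.2
ee_pos: [578.9, 31.9, 30.4]
ee_rot: [-90.0, 0.0, -94.7]
force: [0.4, -0.2, 0.8]
gripper_width: 20.3
```

View pics/c13.png

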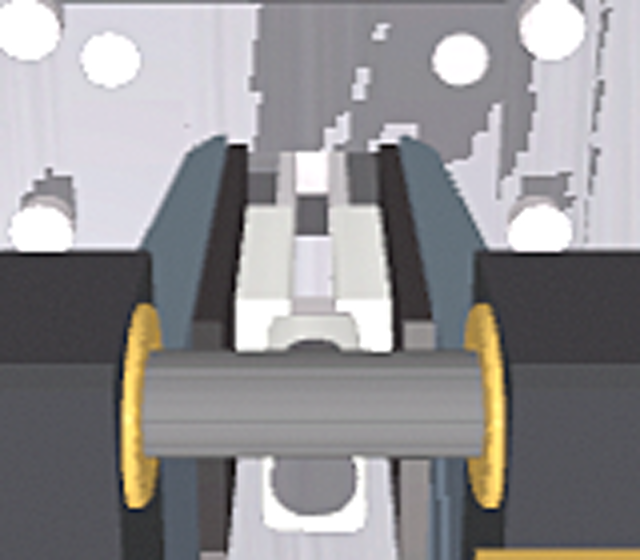

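The key's upper end is seen clamped between the tips at (312,170) in the crop. Lifting.

```bash
python3 -m pendant '[{"delta_pos":[0,-0.2,0],"twist":[0,0,0],"grip":15},{"delta_pos":[0,-0.5,0],"twist":[0,0,0],"grip":15},{"delta_pos":[0,-1,0],"twist":[0,0,0],"grip":15},{"delta_pos":[0,-1.6,0],"twist":[0,0,0],"grip":15},{"delta_pos":[0,-2.2,0],"twist":[0,0,0],"grip":15}]'
python3 -m pendant '[{"delta_pos":[0,-0.7,0],"twist":[0,0,0],"grip":15},{"delta_pos":[0,-1.5,0],"twist":[0,0,0],"grip":15},{"delta_pos":[0,-2.5,0],"twist":[0,0,0],"grip":15},{"delta_pos":[0,-3.5,0],"twist":[0,0,0],"grip":15},{"delta_pos":[0,-4.5,0],"twist":[0,0,0],"grip":15}]'
python3 - <<'E'
from h import *
p,d,i=grab('side','s6'); cv2.imwrite('pics/c14.png',cv2.resize(np.clip(p[130:300,190:350]*1.3,0,255).astype(np.uint8),None,fx=3.5,fy=3.5,interpolation=cv2.INTER_CUBIC)[:,:,::-1])
p,d,i=grab('scene','sc6'); u,v=map(int,proj([578,32,80],i)); cv2.imwrite('pics/c15.png',cv2.resize(np.clip(p[v-40:v+60,u-50:u+50]*1.3,0,255).astype(np.uint8),None,fx=6,fy=6,interpolation=cv2.INTER_CUBIC)[:,:,::-1])
plan(507,-209,110,-94.6)
E
```

```text
time_s: 17.75
ee_pos: [578.9, 31.9, 53.0]
ee_rot: [-90.0, 0.0, -94.7]
force: [0.3, 0.1, -1.5]
gripper_width: 19.9
time_s: 18.25
ee_pos: [579.0, 31.9, 98.4]
ee_rot: [-90.0, 0.0, -94.7]
force: [0.3, -0.3, -0.6]
gripper_width: 20.1
t 18.35 pos [580.2  32.   99.3] rot [-8.979e+01  3.000e-02 -9.469e+01] w 20.4 F [-0.5  0.4 -0.9]
delta_pos cm [24.61 -1.1  -5.32] twist [-0.21 -0.09 -0.03]
```

View pics/c14.png

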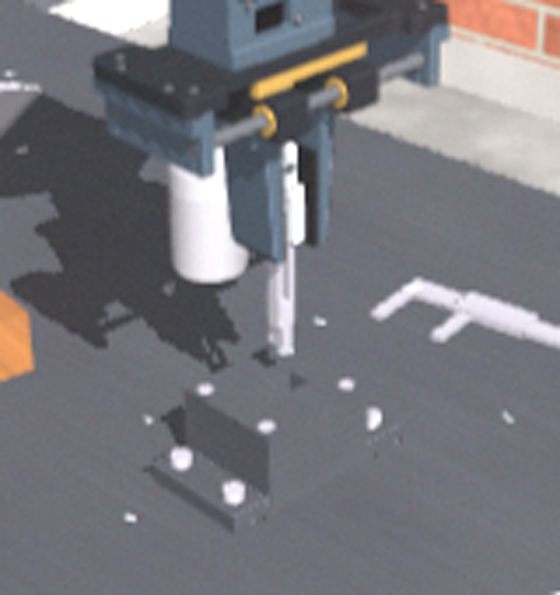

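View pics/c15.png

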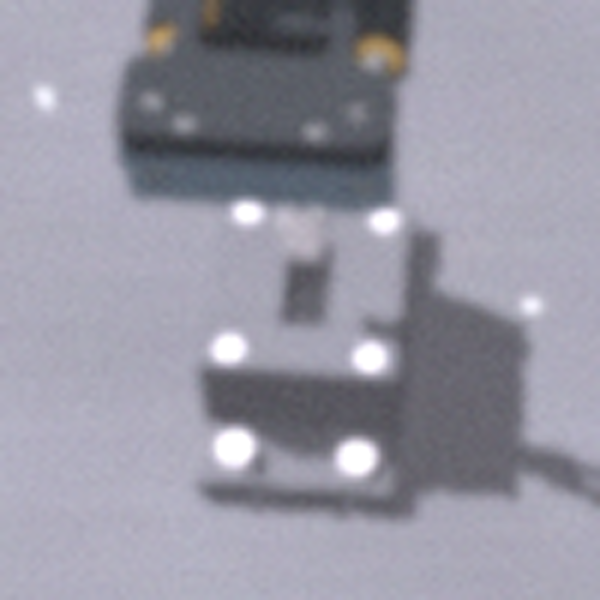

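The key is out: it hangs in the tips at (285,345) in the side crop, and the slot looks empty in the scene view. Moving over the tray and measuring where the key's lower end is.

```bash
python3 -m pendant '[{"delta_pos":[2,-0.3,-0.4],"twist":[0,0,0],"grip":15},{"delta_pos":[5,-0.6,-1],"twist":[0,0,0],"grip":15},{"delta_pos":[8.5,-0.6,-1.8],"twist":[0,0,0],"grip":15},{"delta_pos":[12,-0.6,-2.6],"twist":[0,0,0],"grip":15},{"delta_pos":[15.5,-0.6,-3.4],"twist":[0,0,0],"grip":15}]'
python3 -m pendant '[{"delta_pos":[3.5,0,-0.7],"twist":[0,0,0],"grip":15},{"delta_pos":[6.5,0,-1.4],"twist":[0,0,0],"grip":15},{"delta_pos":[8.5,0,-1.8],"twist":[0,0,0],"grip":15},{"delta_pos":[9,0.5,-1.9],"twist":[0,0,0],"grip":15},{"delta_pos":[9,1,-1.9],"twist":[0,0,0],"grip":15}]'
python3 -m pendant '[{"delta_pos":[0,0,0],"twist":[0,0,0],"grip":15},{"delta_pos":[0,1,0],"twist":[0,0,0],"grip":15},{"delta_pos":[0,2,0],"twist":[0,0,0],"grip":15},{"delta_pos":[0,2.5,0],"twist":[0,0,0],"grip":15},{"delta_pos":[0,2.5,0],"twist":[0,0,0],"grip":15}]'
python3 - <<'E'
from h import *
plan(507,-209,27,-94.6)
s=state()
p,d,i=grab('side','s7'); P=pts(d,i); u,v=map(int,proj(s['ee_pos']+[0,0,-10],i)); print(u,v)
cv2.imwrite('pics/c16.png',cv2.resize(p[v-70:v+50,u-70:u+70],None,fx=5,fy=5,interpolation=cv2.INTER_CUBIC)[:,:,::-1])
m=(np.hypot(P[...,0]-s['ee_pos'][0],P[...,1]-s['ee_pos'][1])<14)&(P[...,2]>10)&(P[...,2]<s['ee_pos'][2]+40)
print(m.sum(),np.percentile(P[m][:,2],[0,2,5]), s['ee_pos'])
E
```

```text
time_s: 18.85
ee_pos: [531.6, -120.9, 103.1]
ee_rot: [-90.0, 0.0, -94.7]
force: [0.5, -0.6, -1.0]
gripper_width: 20.1
time_s: 19.35
ee_pos: [505.8, -208.1, 92.8]
ee_rot: [-90.0, 0.0, -94.8]
force: [-0.0, -0.6, -1.6]
gripper_width: 19.9
time_s: 19.85
ee_pos: [505.3, -207.2, 67.0]
ee_rot: [-90.1, 0.1, -94.7]
force: [-0.1, -0.5, -0.4]
gripper_width: 20.5
t 19.85 pos [ 505.3 -207.2   67. ] rot [-9.014e+01  5.000e-02 -9.465e+01] w 20.5 F [-0.1 -0.5 -0.4]
delta_pos cm [0.17 4.   0.19] twist [ 0.14 -0.05 -0.05]
349 308
220 [44.13505996 45.88055234 48.0059324 ] [ 505.32844164 -207.16043563   67.0489576 ]
```

View pics/c16.png

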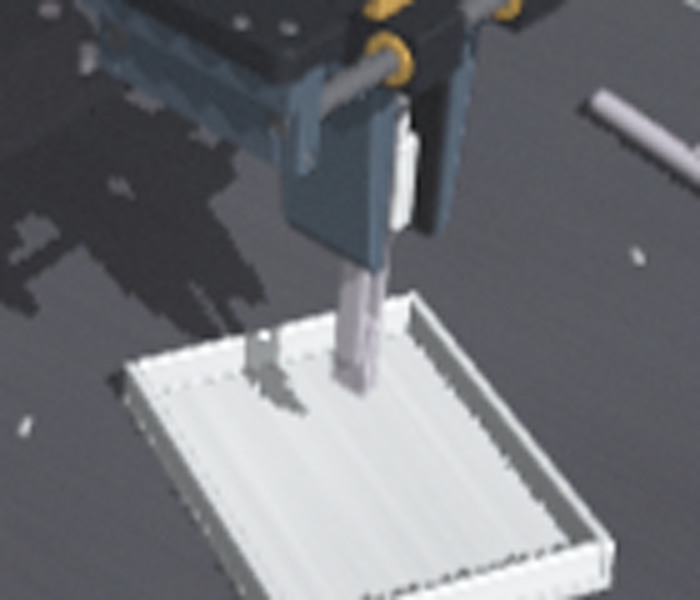

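The key's lower end is about 22.3 mm below the TCP. Floor contact is therefore expected at TCP z≈26.5. Descending, then feeling for contact.

```bash
python3 -m pendant '[{"delta_pos":[0.1,0.8,0.1],"twist":[0,0,0],"grip":15},{"delta_pos":[0.1,1.6,0.1],"twist":[0,0,0],"grip":15},{"delta_pos":[0.1,2.4,0.1],"twist":[0,0,0],"grip":15},{"delta_pos":[0.1,3.1,0.1],"twist":[0,0,0],"grip":15},{"delta_pos":[0.1,3.6,0.1],"twist":[0,0,0],"grip":15}]'
python3 -m pendant '[{"delta_pos":[0,0,0],"twist":[0,0,0],"grip":15},{"delta_pos":[0,0.05,0],"twist":[0,0,0],"grip":15},{"delta_pos":[0,0.1,0],"twist":[0,0,0],"grip":15},{"delta_pos":[0,0.15,0],"twist":[0,0,0],"grip":15},{"delta_pos":[0,0.2,0],"twist":[0,0,0],"grip":15}]'
```

```text
time_s: 20.4
ee_pos: [506.5, -208.9, 31.4]
ee_rot: [-90.1, 0.0, -94.7]
force: [-0.1, 0.7, -0.7]
gripper_width: 20.1
time_s: 20.9
ee_pos: [507.1, -209.1, 30.5]
ee_rot: [-90.0, -0.0, -94.7]
force: [-0.4, -0.7, -1.1]
gripper_width: 20.0
```

```bash
python3 -m pendant '[{"delta_pos":[0,0.05,0],"twist":[0,0,0],"grip":15},{"delta_pos":[0,0.1,0],"twist":[0,0,0],"grip":15},{"delta_pos":[0,0.15,0],"twist":[0,0,0],"grip":15},{"delta_pos":[0,0.2,0],"twist":[0,0,0],"grip":15},{"delta_pos":[0,0.2,0],"twist":[0,0,0],"grip":15}]'
python3 -m pendant '[{"delta_pos":[0,0.05,0],"twist":[0,0,0],"grip":15},{"delta_pos":[0,0.1,0],"twist":[0,0,0],"grip":15},{"delta_pos":[0,0.1,0],"twist":[0,0,0],"grip":15},{"delta_pos":[0,0.1,0],"twist":[0,0,0],"grip":15},{"delta_pos":[0,0.1,0],"twist":[0,0,0],"grip":15}]'
```

```text
time_s: 21.4
ee_pos: [506.9, -209.0, 28.3]
ee_rot: [-90.0, 0.0, -94.7]
force: [0.5, -0.1, -0.2]
gripper_width: 20.3
time_s: 21.9
ee_pos: [507.0, -209.0, 27.4]
ee_rot: [-90.0, 0.0, -94.7]
force: [0.9, -0.3, -0.6]
gripper_width: 20.5
```

```bash
python3 -m pendant '[{"delta_pos":[0,0.03,0],"twist":[0,0,0],"grip":15},{"delta_pos":[0,0.06,0],"twist":[0,0,0],"grip":15},{"delta_pos":[0,0.1,0],"twist":[0,0,0],"grip":15},{"delta_pos":[0,0.1,0],"twist":[0,0,0],"grip":15},{"delta_pos":[0,0.1,0],"twist":[0,0,0],"grip":15}]'
python3 -m pendant '[{"delta_pos":[0,0.03,0],"twist":[0,0,0],"grip":15},{"delta_pos":[0,0.05,0],"twist":[0,0,0],"grip":15},{"delta_pos":[0,0.05,0],"twist":[0,0,0],"grip":15},{"delta_pos":[0,0.05,0],"twist":[0,0,0],"grip":15},{"delta_pos":[0,0.05,0],"twist":[0,0,0],"grip":15}]'
```

```text
time_s: 22.4
ee_pos: [507.0, -209.0, 26.4]
ee_rot: [-90.0, 0.0, -94.7]
force: [-0.3, -0.2, -0.1]
gripper_width: 20.2
time_s: 22.9
ee_pos: [507.1, -209.1, 26.3]
ee_rot: [-90.0, -0.0, -94.7]
force: [-1.5, -0.0, 5.4]
gripper_width: 20.2
```

Contact: the key is pressed on the tray floor with 5.4 N. Opening the tongs gently to 34 mm over the pads.

```bash
python3 -m pendant '[{"delta_pos":[0,-0.03,0],"twist":[0,0,0],"grip":22},{"delta_pos":[0,-0.03,0],"twist":[0,0,0],"grip":24},{"delta_pos":[0,-0.03,0],"twist":[0,0,0],"grip":27},{"delta_pos":[0,-0.03,0],"twist":[0,0,0],"grip":31},{"delta_pos":[0,-0.03,0],"twist":[0,0,0],"grip":36}]'
python3 -m pendant '[{"delta_pos":[0,0,0],"twist":[0,0,0],"grip":37},{"delta_pos":[0,0,0],"twist":[0,0,0],"grip":37},{"delta_pos":[0,-0.5,0],"twist":[0,0,0],"grip":37},{"delta_pos":[0,-1,0],"twist":[0,0,0],"grip":37},{"delta_pos":[0,-1.5,0],"twist":[0,0,0],"grip":37}]'
python3 -m pendant '[{"delta_pos":[0,-1,0],"twist":[0,0,0],"grip":36},{"delta_pos":[0,-2,0],"twist":[0,0,0],"grip":36},{"delta_pos":[0,-4,0],"twist":[0,0,0],"grip":36},{"delta_pos":[0,-6,0],"twist":[0,0,0],"grip":36},{"delta_pos":[0,-7,0],"twist":[0,0,0],"grip":36}]'
python3 - <<'E'
from h import *
plan(521.1,253.8,105,-12.45)
p,d,i=grab('side','s8'); cv2.imwrite('pics/c17.png',cv2.resize(p[210:380,280:420],None,fx=3.5,fy=3.5,interpolation=cv2.INTER_CUBIC)[:,:,::-1])
p,d,i=grab('scene','sc8'); cv2.imwrite('pics/c18.png',cv2.resize(p[120:240,90:260],None,fx=4,fy=4,interpolation=cv2.INTER_CUBIC)[:,:,::-1])
E
```

```text
time_s: 23.4
ee_pos: [506.8, -208.9, 25.8]
ee_rot: [-90.0, 0.0, -94.7]
force: [0.1, -0.1, -1.4]
gripper_width: 31.7
time_s: 23.9
ee_pos: [507.1, -209.1, 41.8]
ee_rot: [-90.0, -0.0, -94.7]
force: [0.2, -0.3, -1.2]
gripper_width: 34.0
time_s: 24.4
ee_pos: [508.1, -209.5, 113.7]
ee_rot: [-89.8, -0.1, -94.7]
force: [0.5, 0.1, -0.4]
gripper_width: 33.1
t 24.4 pos [ 508.1 -209.5  113.7] rot [-8.979e+01 -7.000e-02 -9.469e+01] w 33.1 F [ 0.5  0.1 -0.4]
delta_pos cm [-46.28   0.81  -2.5 ] twist [ -0.13 -82.24   0.21]
```

View pics/c17.png

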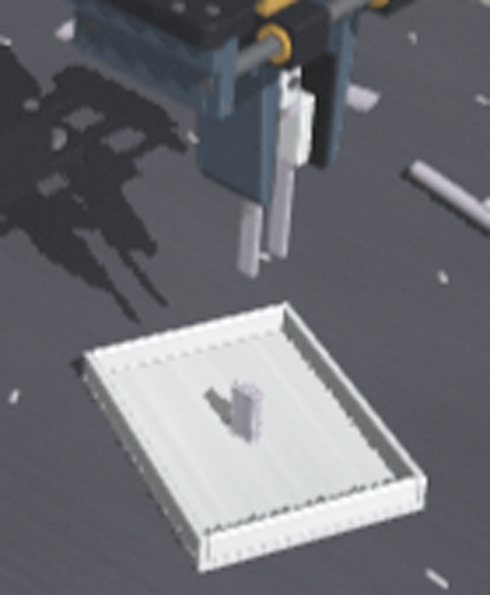

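View pics/c18.png

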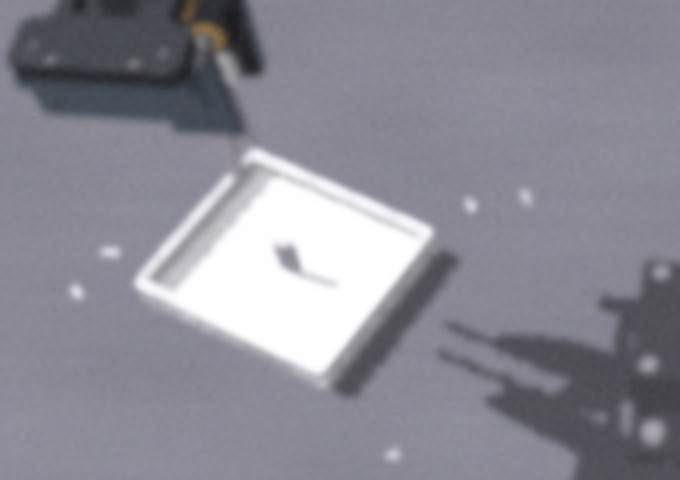

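The key is standing in the tray at (247,410) in the side crop. Carrying the tongs back to the stand.

```bash
python3 -m pendant '[{"delta_pos":[-3,0,0],"twist":[0,-6,0],"grip":36},{"delta_pos":[-6.5,0,-0.4],"twist":[0,-13,0],"grip":36},{"delta_pos":[-10.5,0,-0.6],"twist":[0,-20,0],"grip":36},{"delta_pos":[-14.5,0,-0.8],"twist":[0,-27,0],"grip":36},{"delta_pos":[-18.5,0,-1],"twist":[0,-34,0],"grip":36}]' 30
python3 - <<'E'
from h import *
plan(521.6,254,105,-12.45)
E
```

```text
time_s: 25.0
ee_pos: [511.2, -22.3, 110.2]
ee_rot: [-90.1, 0.1, -60.4]
force: [1.4, -0.1, -0.9]
gripper_width: 32.8
t 25.0 pos [511.2 -22.3 110.2] rot [-9.008e+01  6.000e-02 -6.043e+01] w 32.8 F [ 1.4 -0.1 -0.9]
delta_pos cm [-23.52   0.53  14.54] twist [  0.05 -47.98  -0.09]
```

```bash
python3 -m pendant '[{"delta_pos":[-3.5,0,2.1],"twist":[0,-7,0],"grip":36},{"delta_pos":[-7,0,4.3],"twist":[0,-15,0],"grip":36},{"delta_pos":[-10.5,0,6.5],"twist":[0,-23,0],"grip":36},{"delta_pos":[-14,0,8.7],"twist":[0,-31,0],"grip":36},{"delta_pos":[-17.5,0,10.8],"twist":[0,-39,0],"grip":36}]'
python3 - <<'E'
from h import *
plan(521.6,254,105,-12.45)
E
```

```text
time_s: 25.5
ee_pos: [519.9, 183.2, 110.2]
ee_rot: [-90.1, 0.1, -21.4]
force: [1.1, -0.1, -0.6]
gripper_width: 32.8
t 25.5 pos [519.9 183.2 110.2] rot [-9.006e+01  7.000e-02 -2.135e+01] w 32.8 F [ 1.1 -0.1 -0.6]
delta_pos cm [-2.41  0.52  6.66] twist [ 0.05 -8.9  -0.08]
```

```bash
python3 -m pendant '[{"delta_pos":[-1,0,2.8],"twist":[0,-4,0],"grip":36},{"delta_pos":[-1.8,0,5],"twist":[0,-8,0],"grip":36},{"delta_pos":[-2.4,0,6.6],"twist":[0,-8.9,0],"grip":36},{"delta_pos":[-2.4,0,6.6],"twist":[0,-8.9,0],"grip":36},{"delta_pos":[-2.4,0,6.6],"twist":[0,-8.9,0],"grip":36}]'
python3 - <<'E'
from h import *
plan(521.6,254,55,-12.45)
s=state(); p,d,i=grab('wrist','w9'); P=pts(d,i)
cv2.imwrite('pics/c19.png',cv2.resize(p[150:310,200:360],None,fx=3.7,fy=3.7,interpolation=cv2.INTER_CUBIC)[:,:,::-1])
hsv=cv2.cvtColor(p,cv2.COLOR_RGB2HSV); org=(hsv[...,0]<20)&(hsv[...,1]>110)
m=org&(P[...,2]>37)&(P[...,2]<43)&(abs(P[...,0]-522)<50)&(abs(P[...,1]-254)<60); t=P[m]; print(len(t),cv2.minAreaRect(t[:,:2].astype(np.float32)))
E
```

```text
time_s: 26.0
ee_pos: [522.3, 251.2, 110.6]
ee_rot: [-90.1, 0.1, -12.8]
force: [-0.7, -0.1, -0.8]
gripper_width: 32.8
t 26.0 pos [522.3 251.2 110.6] rot [-9.008e+01  5.000e-02 -1.282e+01] w 32.8 F [-0.7 -0.1 -0.8]
delta_pos cm [-0.12  5.56  0.27] twist [ 0.08 -0.37 -0.05]
3894 ((523.781494140625, 254.69085693359375), (80.00874328613281, 60.614051818847656), 78.14519500732422)
```

View pics/c19.png

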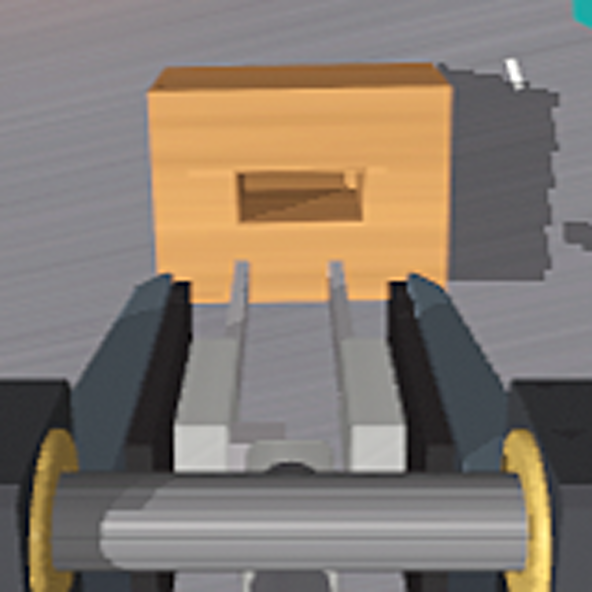

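The empty slot is at (237–362, 170–222) in the crop. I'll cast its rim corners onto z=40.

```bash
python3 - <<'E'
from h import *
p,d,i=load('w9')
c=[ray(200+a/3.7-.37,150+b/3.7-.37,40,i)[:2] for a,b in ((237,170),(362,170),(362,222),(237,222))]
c=np.array(c); print(c.round(1),c.mean(0)); print(np.linalg.norm(c[0]-c[1]),np.linalg.norm(c[1]-c[2])); e=c[1]-c[0]; print(np.degrees(np.arctan2(e[1],e[0])))
E
```

```text
[[512.3 239.7]
 [519.8 272.6]
 [534.2 269.6]
 [526.6 236.2]] [523.23132173 254.51129834]
33.69330922450709 14.687345243258928
77.16259494507557
```

```bash
python3 -m pendant '[{"delta_pos":[-0.05,0.5,0.3],"twist":[0,-0.3,0],"grip":36},{"delta_pos":[-0.05,1.5,0.3],"twist":[0,-0.3,0],"grip":36},{"delta_pos":[-0.05,2.5,0.3],"twist":[0,-0.3,0],"grip":36},{"delta_pos":[-0.05,3.5,0.3],"twist":[0,-0.3,0],"grip":36},{"delta_pos":[-0.05,4,0.3],"twist":[0,-0.3,0],"grip":36}]'
python3 -m pendant '[{"delta_pos":[0,0,0],"twist":[0,0,0],"grip":36},{"delta_pos":[0,0.3,0],"twist":[0,0,0],"grip":36},{"delta_pos":[0,0.5,0],"twist":[0,0,0],"grip":36},{"delta_pos":[0,0.5,0],"twist":[0,0,0],"grip":36},{"delta_pos":[0,0.5,0],"twist":[0,0,0],"grip":36}]'
python3 - <<'E'
from h import *
plan(522.6,254.7,15,-12.5)
E
```

```text
time_s: 26.55
ee_pos: [522.0, 254.3, 69.4]
ee_rot: [-90.1, 0.1, -12.5]
force: [-0.3, 0.3, -0.5]
gripper_width: 32.9
time_s: 27.05
ee_pos: [523.0, 255.0, 66.4]
ee_rot: [-90.0, -0.0, -12.5]
force: [0.2, -1.0, -0.6]
gripper_width: 32.6
t 27.05 pos [523.  255.   66.4] rot [-8.998e+01 -2.000e-02 -1.249e+01] w 32.6 F [ 0.2 -1.  -0.6]
delta_pos cm [-0.03  5.14 -0.04] twist [-0.02  0.01  0.02]
```

```bash
python3 -m pendant '[{"delta_pos":[-0.03,0.7,-0.04],"twist":[0,0,0],"grip":36},{"delta_pos":[-0.03,1.4,-0.04],"twist":[0,0,0],"grip":36},{"delta_pos":[-0.03,2.1,-0.04],"twist":[0,0,0],"grip":36},{"delta_pos":[-0.03,2.8,-0.04],"twist":[0,0,0],"grip":36},{"delta_pos":[-0.03,3.3,-0.04],"twist":[0,0,0],"grip":36}]'
python3 - <<'E'
from h import *
plan(522.6,254.7,15,-12.5)
E
```

```text
time_s: 27.55
ee_pos: [522.1, 254.4, 32.1]
ee_rot: [-90.0, 0.1, -12.5]
force: [0.4, -0.0, -0.4]
gripper_width: 32.9
t 27.55 pos [522.1 254.4  32.1] rot [-9.004e+01  6.000e-02 -1.249e+01] w 32.9 F [ 0.4 -0.  -0.4]
delta_pos cm [0.04 1.71 0.04] twist [ 0.04  0.01 -0.06]
```

```bash
python3 -m pendant '[{"delta_pos":[0,0.4,0],"twist":[0,0,0],"grip":36},{"delta_pos":[0,0.8,0],"twist":[0,0,0],"grip":36},{"delta_pos":[0,1.2,0],"twist":[0,0,0],"grip":36},{"delta_pos":[0,1.5,0],"twist":[0,0,0],"grip":36},{"delta_pos":[0,1.6,0],"twist":[0,0,0],"grip":36}]'
python3 -m pendant '[{"delta_pos":[0,0.05,0],"twist":[0,0,0],"grip":36},{"delta_pos":[0,0.1,0],"twist":[0,0,0],"grip":36},{"delta_pos":[0,0.1,0],"twist":[0,0,0],"grip":36},{"delta_pos":[0,0.1,0],"twist":[0,0,0],"grip":36},{"delta_pos":[0,0.1,0],"twist":[0,0,0],"grip":36}]'
```

```text
time_s: 28.05
ee_pos: [522.4, 254.5, 16.9]
ee_rot: [-90.0, 0.0, -12.5]
force: [0.2, -0.4, -0.4]
gripper_width: 32.9
time_s: 28.55
ee_pos: [522.6, 254.6, 16.3]
ee_rot: [-90.0, -0.0, -12.5]
force: [-0.0, 0.6, -1.3]
gripper_width: 33.0
```

```bash
python3 -m pendant '[{"delta_pos":[0,0.05,0],"twist":[0,0,0],"grip":36},{"delta_pos":[0,0.1,0],"twist":[0,0,0],"grip":36},{"delta_pos":[0,0.15,0],"twist":[0,0,0],"grip":36},{"delta_pos":[0,0.15,0],"twist":[0,0,0],"grip":36},{"delta_pos":[0,0.15,0],"twist":[0,0,0],"grip":36}]'
python3 -m pendant '[{"delta_pos":[0,0.03,0],"twist":[0,0,0],"grip":36},{"delta_pos":[0,0.05,0],"twist":[0,0,0],"grip":36},{"delta_pos":[0,0.05,0],"twist":[0,0,0],"grip":36},{"delta_pos":[0,0.05,0],"twist":[0,0,0],"grip":36},{"delta_pos":[0,0.05,0],"twist":[0,0,0],"grip":36}]'
```

```text
time_s: 29.05
ee_pos: [522.5, 254.6, 14.6]
ee_rot: [-90.0, 0.0, -12.5]
force: [-0.1, -0.1, -1.1]
gripper_width: 32.7
time_s: 29.55
ee_pos: [522.7, 254.6, 14.5]
ee_rot: [-90.0, -0.0, -12.5]
force: [-1.0, -1.2, 3.4]
gripper_width: 32.8
```

Contact with the stand's floor (3.4 N at TCP z 14.5, the same height as at the grasp). Releasing and rising.

```bash
python3 -m pendant '[{"delta_pos":[0,0,0],"twist":[0,0,0],"grip":38},{"delta_pos":[0,0,0],"twist":[0,0,0],"grip":40},{"delta_pos":[0,0,0],"twist":[0,0,0],"grip":43},{"delta_pos":[0,0,0],"twist":[0,0,0],"grip":50},{"delta_pos":[0,0,0],"twist":[0,0,0],"grip":60}]'
python3 -m pendant '[{"delta_pos":[0,0,0],"twist":[0,0,0],"grip":65},{"delta_pos":[0,0,0],"twist":[0,0,0],"grip":65},{"delta_pos":[0,-1,0],"twist":[0,0,0],"grip":65},{"delta_pos":[0,-2,0],"twist":[0,0,0],"grip":65},{"delta_pos":[0,-3.5,0],"twist":[0,0,0],"grip":65}]'
python3 -m pendant '[{"delta_pos":[0,-3,0],"twist":[0,0,0],"grip":65},{"delta_pos":[0,-6,0],"twist":[0,0,0],"grip":65},{"delta_pos":[0,-9,0],"twist":[0,0,0],"grip":65},{"delta_pos":[0,-11,0],"twist":[0,0,0],"grip":65},{"delta_pos":[-4,-12,0],"twist":[0,0,0],"grip":65}]'
python3 -m pendant '[{"delta_pos":[-4,0,0],"twist":[0,0,0],"grip":65},{"delta_pos":[-6,0,0],"twist":[0,0,0],"grip":65},{"delta_pos":[-6,0,0],"twist":[0,0,0],"grip":65},{"delta_pos":[-6,0,0],"twist":[0,0,0],"grip":65},{"delta_pos":[-6,0,0],"twist":[0,0,0],"grip":65}]'
python3 - <<'E'
from h import *
p,d,i=grab('side','s10'); p,d,i=grab('scene','sc10'); plan(500,200,200,-12)
E
```

```text
time_s: 30.05
ee_pos: [522.2, 254.4, 13.8]
ee_rot: [-90.0, 0.0, -12.5]
force: [0.6, 0.2, 0.6]
gripper_width: 50.8
time_s: 30.55
ee_pos: [522.4, 254.5, 50.0]
ee_rot: [-90.0, 0.0, -12.5]
force: [0.8, 0.1, -0.3]
gripper_width: 59.6
time_s: 31.05
ee_pos: [487.9, 263.7, 172.5]
ee_rot: [-89.7, -0.4, -12.7]
force: [-0.4, -0.1, 0.0]
gripper_width: 59.2
time_s: 31.55
ee_pos: [426.1, 276.2, 169.6]
ee_rot: [-90.0, -0.1, -12.5]
force: [-0.6, -0.2, -0.0]
gripper_width: 59.2
t 31.65 pos [425.9 276.  169.1] rot [-8.999e+01 -2.000e-02 -1.254e+01] w 59.5 F [-0.1  0.   0.6]
delta_pos cm [ 8.89 -3.08 -5.81] twist [-0.01 -0.54  0.02]
```

View pics/s10.png

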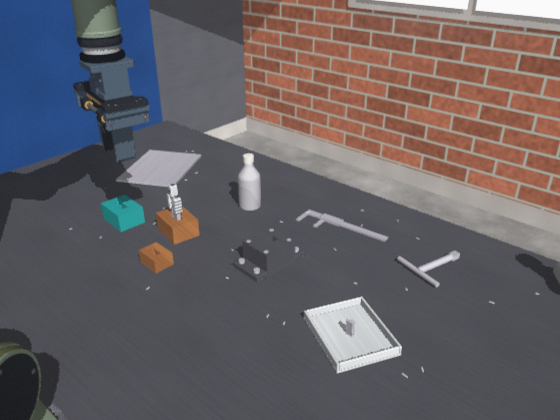

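View pics/sc10.png

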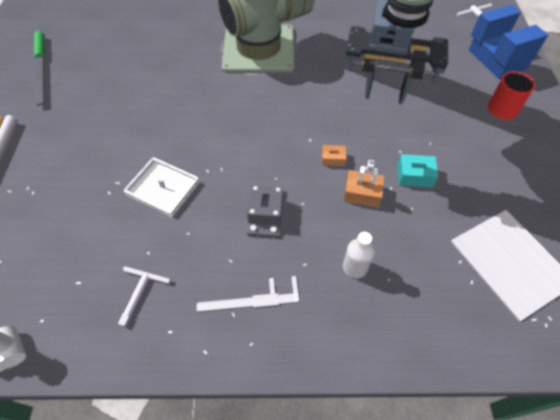

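The tongs stand upright in the larger orange stand (side view (175,203)). The key stands in the tray at (350,327), and the bottle, chuck key and caliper look unmoved. Handing in.

```bash
python3 - <<'E'
from h import *
p,d,i=load('w3'); a,b=load('side0')[0],load('s10')[0]
df=np.abs(a.astype(int)-b).max(-1)
for nm,(r0,r1,c0,c1) in dict(bottle=(150,212,235,265),chuck=(245,290,395,465),caliper=(205,245,295,390)).items(): print(nm,(df[r0:r1,c0:c1]>40).mean().round(4))
P=pts(load('sc10')[1],load('sc10')[2]); k=(np.hypot(P[...,0]-522,P[...,1]-254)<25)&(P[...,2]>104); t=P[k]; print('head',t.mean(0).round(1),len(t))
print(state()['qvel'].round(2)); job.job_done()
E
```

```text
bottle 0.0
chuck 0.0
caliper 0.0
head [526.3 254.4 112.3] 52
[-0.07  0.17  0.26 -0.06 -0.02  0.01]
the job is handed in; nothing more can be done
```

The job is handed in after about 32 s. With the tongs shut I pressed the overhanging end, and the key tipped up and leaned at about 56° in the groove. I squeezed the tongs on it, lifted it out and set it on the tray floor, feeling contact at about 5 N before opening them. The tongs then went back into the larger orange stand.

- **Last checks:** In the final pictures the key stands on its end in the tray and the tongs stand upright with their head at z≈112 mm. There was no image change around the bottle, chuck key or caliper, and the arm was clear of everything.
- **First grasp failed:** My first grasp on the tongs came up empty. Both cameras put the finger ends about 42 mm short of the reported tool point. After allowing for that, the second grasp held.
- **Grip width disagreed:** With the key held, the fingers read about 20 mm over the pads, where 22 mm was expected for a 6 mm key. The key was nevertheless held firmly throughout.

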